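# Slide a rack of glass vials past the spring gate of an annealing kiln

## Robot

A 7-joint arm with a two-finger parallel gripper is mounted at the origin on the work surface. World frame = base frame: x ahead of the robot, y to its left, z up, the work surface at z = 0. Lengths are in m, angles in rad, forces in N, time in s.
With the tool pointing down it reaches from about 0.425 to 0.825 m from the base axis. Payload 3.6 kg.
Tool frame: the origin (TCP) lies at the centre of the arm's flange, where the gripper is bolted on; the fingertips stand 186 mm ahead of it and the grasp point (between the pads) lies 167 mm ahead of it (env.tcp_to_grasp is the distance from the TCP to the grasp point, in m); z points along the fingers, y is the direction in which the jaws open and shut (so a half turn about z gives the same grasp; the last joint's range is limited). The gripper opens to 93 mm and grips with 3 to 60 N. Pads are 15 mm wide; open, the fingers measure 128 mm over their backs; the gripper's body (75 mm by 188 mm) begins 65 mm behind the grasp point.
Start: joints at [1.256, 0.615, -0.013, 1.423, 0.008, 1.103, -0.04], TCP at [0.185, -0.623, 0.405] pointing down, gripper open.
Joint ranges: [-3.12, 3.12], [-0.3, 2.06], [-1.34, 1.32], [0.26, 2.42], [-1.36, 4.5], [0.01, 1.98], [-2.84, 2.84]. Speed limits (rad/s): [2.79, 2.79, 3.14, 3.14, 3.14, 3.14, 3.14].

## Interface

Orientations are given as [roll, pitch, yaw] about the fixed x, y, z axes, in that order (R = Rz(yaw) Ry(pitch) Rx(roll)).
In Python, from bench import env, imaging gives the robot as it stands.
- The arm moves only by the tool drive_tool, never from a script. Its argument "moves" is one flat list of numbers, 7 for each row, row after row: the closure, from 0 (fully open) to 1 (shut), then the shift along the tool's x, y, z in m, then the turn, a rotation vector about the tool's x, y, z in rad. A call has 1 to 12 rows; each row is the pose to reach, as a shift and turn from the pose commanded when the call began, along the tool's axes at that moment; what a row does not reach only later rows make up. A row lasts 1/12 s, in which the tool goes at most 41.7 mm and 7.16 degrees, less where a joint would pass 70% of its speed; a pose out of reach is approached as far as the arm can. A call with a gripper value outside its range is refused whole. The fingers move at their own pace and stop on an object; "newtons" is the grip in N (left out, the last holds). Time passes only in rows, so rows that repeat a pose let the fingers close. It gives the time, the measured TCP pose, the force and the opening at its end, in the units of the state.
- env.state(): the state, without advancing time (a new reading comes with each control period).
- imaging.capture(name): name is "scene" or "top"; returns a dict with "color" (400x640x3 uint8, red, green, blue), "mtx" (3x3 intrinsics, pixels), "R" (3x3) and "t" (3): a world point X has camera coordinates R X + t. Camera axes: x right, y down, z forward; pixel columns grow to the right and rows downward; lengths in m; the calibration is good to about 2 mm. A picture is of the moment at which its call begins. There is no depth.
- env.finish_job(): hands the job in, once; it reports no verdict.
The state is a dict: "t": time; "joint_positions": joint angles; "dq": joint speeds; "tau": joint torques, N m; "ee_pos": TCP position; "orientation": TCP orientation; "contact_force": force on the tool from outside, world axes, zero at the start; "wrist_torque": the same for the moment, N m; "grip_width": finger opening in m.
Only numpy, scipy, OpenCV 4.12 (cv2) and the standard library are available. Lean on these libraries where they do the work, as an engineer would, in place of code of your own. Each camera call takes 0.05 s, during which the arm holds its last target.

## Task

Load the annealing kiln: swing its yellow spring gate open with one fingertip and keep holding it while your other finger pushes the black rack with the four glass vials along the lane, past the gate and home against the stop bar before the kiln mouth. Keep the gate from touching the rack or the vials, and let go only when the rack is beyond the gate's swing, so that the gate springs shut behind it. Only push: do not lift or tip the rack or vials, and leave everything else on the bench where it is.

Things in the scene. Friction and masses are not known exactly. Their poses are not given: they have to be found in the camera images.
- chute: The annealing kiln with its loading chute, one fixed piece. Origin on the bench top below the middle of the rack's lane, on the gate line; x = push direction (from the open end to the kiln mouth), y across the lane to the left, z up. Steel skid plate, top 12 mm above the bench, x = -190 to 215 mm, y = -46 to 100 mm; all above it is open. Outer side sheets along it at y = -44.5 and 98.5 mm, tops 41 mm up.
- lane_entry (a point): Middle of the lane at the plate's open end (chute x = -190, y = 0), on the plate's top. The lane lies between two low guide rails, inner faces at chute y = +-38 mm, 3 mm thick, tops 18 mm above the bench (6 mm above the plate), from x = -160 to 175 mm.
- gate_bay (a point): Point on the plate's top at chute x = 60, y = 69 mm: middle of the free strip left of the lane (y = 41 to 97 mm) where the open gate stands, with room for a finger between it and the passing rack (whose side runs at y = 36 mm).
- strike_post (a point): Top of the slim dark post (10 x 6 mm, 68 mm above the bench) at the right edge of the lane, chute x = -8, y = -42 mm, where the shut gate's free end rests.
- kiln_mouth (a point): Middle of the foot of the kiln mouth, chute x = 215 mm, on the plate's top. The green casing starts here: 330 mm wide, 265 mm high (300 mm with lid handles), up to chute x = 600 mm.
- gate (a joint): Opening angle of the yellow gate, rad: 0 = shut, straight across the lane on the gate line; grows as the free end swings in the push direction (towards the kiln mouth); about 1.57 = along the lane, limit 1.75. A spring shuts it (0.036 N m shut, 0.13 N m at 1.57 rad; about half a second); it never stays open.
- gate_hinge (a point): Point on the gate's vertical hinge axis (chute x = 0, y = 82 mm; 9 mm post, top 72 mm above the bench), 70 mm above the bench. The leaf is a 4 mm sheet, lower edge 22 mm, upper edge 70 mm above the bench; shut, it reaches from here right across the rack's lane.
- gate_tip (a point): Upper corner of the gate's free end, 112 mm from the hinge axis, 70 mm above the bench.
- home_stop (a point): Middle of the stop bar's face, at the height of the skid plate's top (12 mm above the bench). The rack is home when its leading face touches this bar; its origin is then 142 mm past the gate line.
- rack: The rack: black graphite block, 56 mm along the lane (its x axis), 72 mm across (y), 30 mm high, with four wells 20 mm deep; about 0.24 kg (varies by a third) plus vials; it slides on the skid plate between the guide rails with 2 mm play each side. Origin at the centre of its underside, which lies 12 mm above the bench. It starts before the gate.
- vial0: Glass vial standing loose in a well of the rack (blue body, clear neck), 17 mm diameter, 50 mm tall, 16 g, its top 60 mm above the rack's underside (72 mm above the bench); origin at the centre of its foot, z up along it.
- vial1: Glass vial standing loose in a well of the rack (amber body, clear neck), 17 mm diameter, 50 mm tall, 16 g, its top 60 mm above the rack's underside (72 mm above the bench); origin at the centre of its foot, z up along it.
- vial2: Glass vial standing loose in a well of the rack (green body, clear neck), 17 mm diameter, 50 mm tall, 16 g, its top 60 mm above the rack's underside (72 mm above the bench); origin at the centre of its foot, z up along it.
- vial3: Glass vial standing loose in a well of the rack (purple body, clear neck), 17 mm diameter, 50 mm tall, 16 g, its top 60 mm above the rack's underside (72 mm above the bench); origin at the centre of its foot, z up along it.
- spare_rack: Bystander: an empty black block just like the rack, 56 x 72 x 30 mm, on the bench beyond the chute; origin at the centre of its underside.
- mould: Bystander: black graphite marble mould, 75 x 75 x 34 mm with one round hollow, on the bench beyond the chute; origin at the centre of its underside.
- frit_jar: Bystander: amber glass jar with metal cap, 48 mm diameter, 66 mm tall; origin at the centre of its foot.
- paperweight: Bystander: green glass dome, 60 mm diameter, 36 mm high, on the robot's side of the chute; origin at the centre of its foot.
- reamer: Bystander: wooden-handled pick, 200 mm long, lying to the robot's right.
- paddle: Bystander: wooden-handled flat paddle, 240 mm long, lying to the robot's right.

How it is judged:
By the outcome, as a careful person would: the job done as asked, in the order asked, and still so for the second after the job is handed in, with the robot touching nothing.
It also fails if it takes over 42 s, if anything falls off the work surface, if the arm or the gripper's body presses on something with over 40 N, if the wrist force passes 120 N, or if a joint passes its speed limit or range.

## Working session

There is one attempt and no reset: what is moved stays moved. The work goes in short steps, Python scripts to look and compute and a tool call to move; the robot and the scene stay as the last step left them, time stands still between calls to the robot, and variables do not carry over. Pictures are saved under pics/ and viewed, and the job is handed in when it is done.

Besides the shell and the picture viewer there is one more tool, called as name(argument=value, ...) on one line, values as JSON. drive_tool: Moves the arm, as the interface text tells. Its arguments: {"type":"object","properties":{"moves":{"type":"array"},"newtons":{"type":"number"}},"required":["moves"]}

```bash
ls; mkdir -p pics; python3 - <<'E'
from bench import env, imaging
import cv2
print(env.state())
for n in("scene","top"):
    c=imaging.capture(n); cv2.imwrite(f"pics/{n}0.png",c["color"][:,:,::-1]); print(n,c["mtx"],c["R"],c["t"])
E
```

```text
pics
{'t': 0.0, 'joint_positions': array([ 1.25547966,  0.61589378, -0.01260931,  1.42489506,  0.00810782,
        1.10338174, -0.04041881]), 'dq': array([-8.64832931e-04,  3.70026229e-04, -5.63256498e-04,  1.54039030e-04,
        7.14246232e-04, -6.48225159e-05, -6.63530993e-05]), 'tau': array([-3.05838485e-04, -4.58930612e+01,  2.08833693e-01, -1.65744334e+01,
       -6.10729214e-02,  2.05136603e-02,  2.59616927e-04]), 'ee_pos': array([ 0.18505244, -0.62277001,  0.40359838]), 'orientation': array([-3.13906552e+00,  4.69002206e-05,  2.88862178e-01]), 'contact_force': array([-0.13397625, -0.15030154,  0.40513366]), 'wrist_torque': array([0.02859992, 0.01566712, 0.02417208]), 'grip_width': 0.09291695400598195}
scene [[484.88247845   0.         326.08110321]
 [  0.         484.88247845 204.83046511]
 [  0.           0.           1.        ]] [[ 0.51114028  0.85928566 -0.01907273]
 [ 0.61615721 -0.38180765 -0.68889274]
 [-0.59923777  0.34036903 -0.72461233]] [-0.18230022 -0.33254695  1.48438146]
top [[439.8128518    0.         324.73955185]
 [  0.         439.8128518  191.43691089]
 [  0.           0.           1.        ]] [[ 0.01776046 -0.99983972 -0.00225735]
 [-0.9898792  -0.01726551 -0.14085836]
 [ 0.14079681  0.00473621 -0.99002718]] [-0.08985809  0.56939468  0.96772759]
```

View pics/scene0.png

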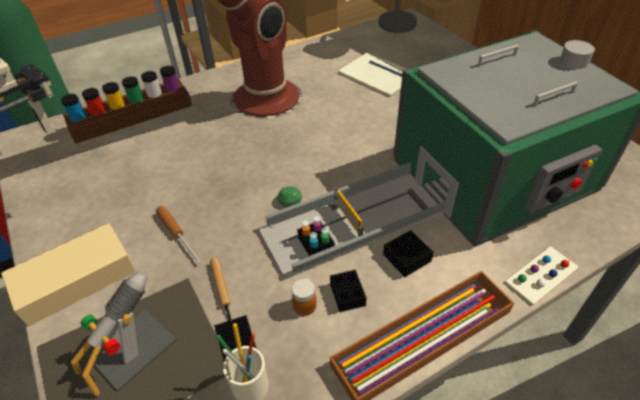

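View pics/top0.png

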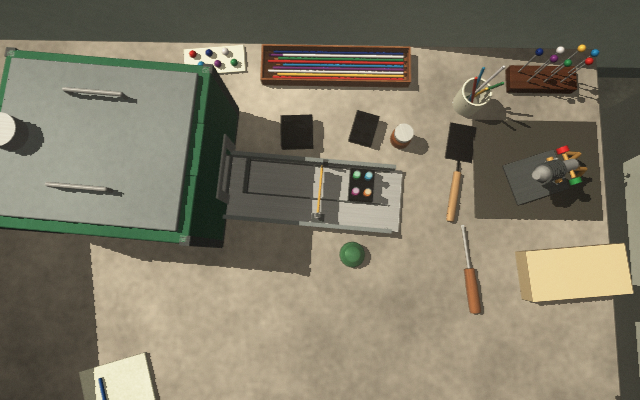

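```bash
python3 - <<'E'
import cv2
a=cv2.imread("pics/top0.png")[130:260,210:420]; cv2.imwrite("pics/top0c.png",cv2.resize(a,None,fx=3.8,fy=3.8,interpolation=cv2.INTER_CUBIC))
a=cv2.imread("pics/scene0.png")[150:290,250:460]; cv2.imwrite("pics/scene0c.png",cv2.resize(a,None,fx=3.8,fy=3.8,interpolation=cv2.INTER_CUBIC))
E
```

```text
(no output)
```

View pics/top0c.png

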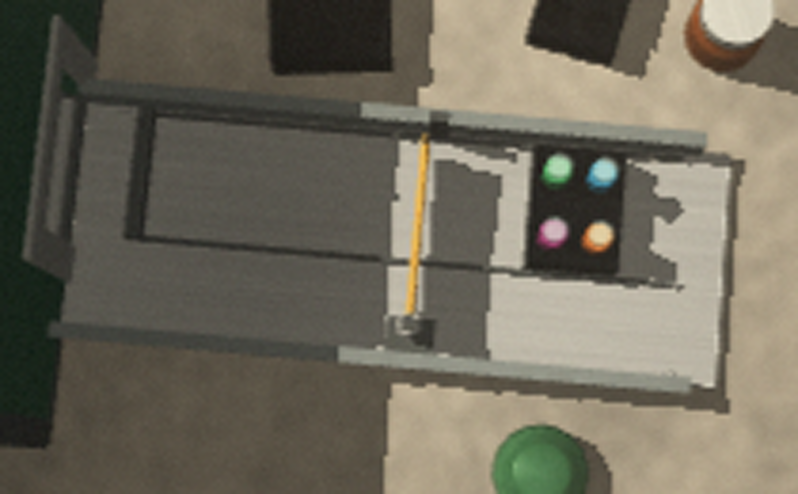

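View pics/scene0c.png

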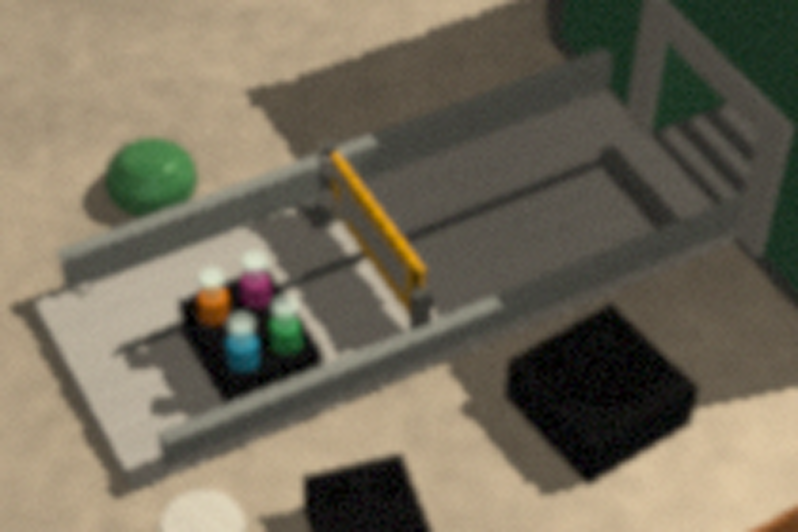

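```bash
cat > h.py <<'E'
import numpy as np, cv2
from bench import env, imaging
def ray(c,uv,z):
    d=c["R"].T@np.linalg.inv(c["mtx"])@np.array([uv[0],uv[1],1.]); o=-c["R"].T@c["t"]
    return (o+d*(z-o[2])/d[2])
def proj(c,X):
    p=c["mtx"]@(c["R"]@np.asarray(X)+c["t"]); return p[:2]/p[2]
def fit(P,Q): # P chute -> Q world 2D
    P=np.array(P);Q=np.array(Q);p=P.mean(0);q=Q.mean(0)
    U,S,Vt=np.linalg.svd((P-p).T@(Q-q)); R=Vt.T@np.diag([1,np.linalg.det(Vt.T@U.T)])@U.T
    return R,q-R@p
E
python3 - <<'E'
from h import *
c=imaging.capture("top"); s=imaging.capture("scene")
k=lambda a:((a[0]+.5)/3.8-.5+210,(a[1]+.5)/3.8-.5+130)
ks=lambda a:((a[0]+.5)/3.8-.5+250,(a[1]+.5)/3.8-.5+150)
data=[((-190,-46),12,(734,165)),((-190,100),12,(717,388)),((0,-30),70,(426,138)),((-160,39.5),18,(683,288)),((170,39.5),18,(147,240)),((0,76),70,(410,312))]
P=[np.array(d[0])/1e3 for d in data];Q=[ray(c,k(d[2]),d[1]/1e3)[:2] for d in data]
R,t=fit(P,Q); print("top",R,t,np.degrees(np.arctan2(R[1,0],R[0,0])))
print(np.round([1e3*(R.T@(q-t)) -1e3*p for p,q in zip(P,Q)],1))
def toC(X): return 1e3*(R.T@(X[:2]-t))
# scene points
for p,z,u in [((-190,100),12,(38,303)),((-190,-46),12,(127,468)),((0,-30),70,(424,272)),((0,78),70,(336,155)),((-160,39.5),18,(120,350))]:
    print(p,toC(ray(s,ks(u),z/1e3)))
for n,cc in(("top",c),("scene",s)):
    hsv=cv2.cvtColor(cc["color"],cv2.COLOR_RGB2HSV)
# rack corners top z=42
for u in [(532,146),(624,151),(618,272),(527,266)]:
    print("rack",toC(ray(c,k(u),.042)))
for u in [(226,397),(321,355),(181,303)]: print("rack s",u,toC(ray(s,ks(u),.042)))
np.savez("ch.npz",R=R,t=t)
W=lambda x,y:np.round(R@np.array([x,y])/1e3+t,4)
for n,x,y in (("entry",-190,0),("hinge",0,82),("home",142,0),("bay",60,69)): print(n,W(x,y),np.linalg.norm(W(x,y)))
E
```

```text
top [[ 0.07667853 -0.99705587]
 [ 0.99705587  0.07667853]] [ 0.59483483 -0.07164008] 85.60232707249534
[[ 0.5  4.1]
 [ 1.2 -2.6]
 [ 1.7  0.6]
 [-2.8 -0.8]
 [-1.7  0.6]
 [ 1.1 -1.9]]
(-190, 100) [-188.44825549   93.72158637]
(-190, -46) [-187.74090889  -41.14629012]
(0, -30) [  0.79673508 -34.21860426]
(0, 78) [-0.22693284 71.11943209]
(-160, 39.5) [-160.26925357   33.18517292]
rack [-62.00031426 -36.08675627]
rack [-117.7810037   -38.25121203]
rack [-120.01194652   35.71889827]
rack [-65.34999698  37.24285963]
rack s (226, 397) [-127.07647368  -43.1507953 ]
rack s (321, 355) [-67.42812811 -40.65475375]
rack s (181, 303) [-121.41151511   30.16088816]
entry [ 0.5803 -0.2611] 0.6363342675041161
hinge [ 0.5131 -0.0654] 0.5172511672292291
home [0.6057 0.0699] 0.6097200177130484
bay [ 0.5306 -0.0065] 0.530639811925189
```

```bash
cat > plan.py <<'E'
import numpy as np
TH,TW=8.75,7.5
def corners(c,phi):
    a=np.array([np.cos(phi),np.sin(phi)]);n=np.array([-a[1],a[0]])
    return np.array([c+sa*TH*a+sn*TW*n for sa in(-1,1) for sn in(-1,1)])
def cfg(xr,yA,phi,S,p=False):
    phi=np.radians(phi);ex=TH*abs(np.cos(phi))+TW*abs(np.sin(phi))
    xB=xr-ex; B=np.array([xB,yA-S*np.sin(phi)]);A=B+S*np.array([np.cos(phi),np.sin(phi)])
    v=corners(A,phi)-[0,82]
    best=0,0
    for vx,vy in v:
        r=np.hypot(vx,vy);th=np.arctan2(vx,-vy)+np.arcsin(min(1,2/r))  # leaf front face 2mm
        rr=np.sqrt(max(r*r-4,0))
        if th>best[0] and vx>-2 : best=th,rr
    return (A+B)/2,A,B,np.degrees(best[0]),best[1]
if __name__=="__main__":
    for row in [(-125,67,25,110.4),(-119,67,25,110.4),(-95,67,25,110.4),(-75,67,25,110.4),(-60,67,25,110.4),(-40,67,25,110.4),(-20,67,27,106),(0,67,33,98),(20,67,41,92),(40,67,50,86),(60,67,62,82),(80,67,75,78),(100,67,90,76),(114,67,102,75)]:
        C,A,B,th,r=cfg(*row); xf=row[0]+56
        t=np.radians(th); tip=(112*np.sin(t),82-112*np.cos(t)); xl=46*np.tan(t) if tip[1]<36 else 999
        print(row,"C",C.round(1),"A",A.round(1),"B",B.round(1),"th%.0f r%.0f"%(th,r),"leaf-front",round(xl-xf,0),"tipy",round(tip[1]), "Ymin A",corners(A,np.radians(row[2]))[:,1].min().round(1))
E
python3 plan.py
```

```text
(-125, 67, 25, 110.4) C [-86.1  43.7] A [-36.  67.] B [-136.1   20.3] th0 r0 leaf-front 69.0 tipy -30 Ymin A 56.5
(-119, 67, 25, 110.4) C [-80.1  43.7] A [-30.  67.] B [-130.1   20.3] th0 r0 leaf-front 63.0 tipy -30 Ymin A 56.5
(-95, 67, 25, 110.4) C [-56.1  43.7] A [-6. 67.] B [-106.1   20.3] th22 r19 leaf-front 57.0 tipy -22 Ymin A 56.5
(-75, 67, 25, 110.4) C [-36.1  43.7] A [14. 67.] B [-86.1  20.3] th82 r19 leaf-front 1018 tipy 67 Ymin A 56.5
(-60, 67, 25, 110.4) C [-21.1  43.7] A [29. 67.] B [-71.1  20.3] th86 r34 leaf-front 1003 tipy 74 Ymin A 56.5
(-40, 67, 25, 110.4) C [-1.1 43.7] A [49. 67.] B [-51.1  20.3] th87 r54 leaf-front 983 tipy 77 Ymin A 56.5
(-20, 67, 27, 106) C [16.  42.9] A [63.2 67. ] B [-31.2  18.9] th88 r68 leaf-front 963 tipy 78 Ymin A 56.3
(0, 67, 33, 98) C [29.7 40.3] A [70.8 67. ] B [-11.4  13.6] th88 r74 leaf-front 943 tipy 79 Ymin A 55.9
(20, 67, 41, 92) C [43.2 36.8] A [77.9 67. ] B [8.5 6.6] th89 r80 leaf-front 923 tipy 80 Ymin A 55.6
(40, 67, 50, 86) C [56.3 34.1] A [83.9 67. ] B [28.6  1.1] th89 r84 leaf-front 903 tipy 80 Ymin A 55.5
(60, 67, 62, 82) C [68.5 30.8] A [87.8 67. ] B [49.3 -5.4] th89 r85 leaf-front 883 tipy 80 Ymin A 55.8
(80, 67, 75, 78) C [80.6 29.3] A [90.7 67. ] B [70.5 -8.3] th88 r86 leaf-front 863 tipy 79 Ymin A 56.6
(100, 67, 90, 76) C [92.5 29. ] A [92.5 67. ] B [92.5 -9. ] th88 r100 leaf-front 843 tipy 77 Ymin A 58.2
(114, 67, 102, 75) C [97.  30.3] A [89.3 67. ] B [104.8  -6.4] th88 r95 leaf-front 829 tipy 79 Ymin A 56.9
```

```bash
cat >> h.py <<'E'
from scipy.spatial.transform import Rotation as Ro
d=np.load("ch.npz");RC=d["R"];TC=d["t"]+RC@np.array([0,-.002])
PSI=np.arctan2(RC[1,0],RC[0,0])
def W(x,y): return RC@np.array([x,y])/1e3+TC
def Cc(X): return 1e3*(RC.T@(np.asarray(X)[:2]-TC))
def tgt(C,phi,ztip): # world pose: TCP pos, Rot
    yaw=np.radians(phi)+PSI-np.pi/2
    return np.r_[W(*C),ztip/1e3+.186],Ro.from_euler("xyz",[np.pi,0,yaw])
def delta(base,tg):
    return base[1].inv().apply(tg[0]-base[0]),(base[1].inv()*tg[1]).as_rotvec()
def now():
    s=env.state();return s["ee_pos"],Ro.from_euler("xyz",s["orientation"])
E
python3 - <<'E'
from h import *; from plan import cfg
b=now()
C=cfg(-127,63,25,110.4)[0];print(C)
for z in(218,100): print(z,delta(b,tgt(C,25,z)),tgt(C,25,z)[0])
E
```

```text
[-88.07164026  39.67147195]
218 (array([ 0.48312221, -0.34291366,  0.0005556 ]), array([-1.55982825e-03, -3.62910215e-05, -7.07151702e-02])) [ 0.55052107 -0.15656383  0.404     ]
100 (array([ 0.48312444, -0.3427296 ,  0.11855546]), array([-1.55982825e-03, -3.62910215e-05, -7.07151702e-02])) [ 0.55052107 -0.15656383  0.286     ]
```

drive_tool(moves=[0, 0.015, -0.01, 0, 0, 0, -0.005, 0, 0.04, -0.028, 0, 0, 0, -0.01, 0, 0.07, -0.05, 0, 0, 0, -0.015, 0, 0.1, -0.071, 0, 0, 0, -0.02, 0, 0.13, -0.092, 0, 0, 0, -0.025, 0, 0.16, -0.114, 0, 0, 0, -0.03, 0, 0.19, -0.135, 0, 0, 0, -0.035, 0, 0.22, -0.156, 0, 0, 0, -0.04, 0, 0.25, -0.178, 0, 0, 0, -0.045, 0, 0.28, -0.199, 0, 0, 0, -0.05, 0, 0.305, -0.217, 0, 0, 0, -0.055, 0, 0.32, -0.227, 0, 0, 0, -0.06])

```text
t: 1.2
ee_pos: [0.4297, -0.3103, 0.4048]
orientation: [-3.14, -0.002, 0.355]
contact_force: [-0.4, -1.2, 0.2]
grip_width: 0.0927
```

drive_tool(moves=[0, 0.015, -0.01, 0, 0, 0, 0, 0, 0.04, -0.028, 0.005, 0, 0, -0.005, 0, 0.07, -0.05, 0.015, 0, 0, -0.008, 0, 0.1, -0.071, 0.03, 0, 0, -0.01, 0, 0.125, -0.089, 0.045, 0, 0, -0.01, 0, 0.145, -0.103, 0.065, 0, 0, -0.01, 0, 0.158, -0.112, 0.085, 0, 0, -0.01, 0, 0.163, -0.1155, 0.1, 0, 0, -0.01, 0, 0.163, -0.1155, 0.105, 0, 0, -0.01, 0, 0.163, -0.1155, 0.105, 0, 0, -0.01])

```text
t: 2.03
ee_pos: [0.5404, -0.1499, 0.2983]
orientation: [-3.14, 0.003, 0.359]
contact_force: [-0.6, -0.7, 0.6]
grip_width: 0.0929
```

```bash
python3 - <<'E'
from h import *
s=env.state();print(s["t"],s["ee_pos"],s["orientation"],s["contact_force"],s["joint_positions"].round(2),s["grip_width"])
c=imaging.capture("top");cc=imaging.capture("scene")
cv2.imwrite("pics/t1.png",cv2.resize(c["color"][110:280,210:450,::-1],None,fx=3.3,fy=3.3,interpolation=cv2.INTER_CUBIC))
cv2.imwrite("pics/s1.png",cv2.resize(cc["color"][100:290,240:460,::-1],None,fx=3.1,fy=3.1,interpolation=cv2.INTER_CUBIC))
E
```

```text
2.0333 [ 0.54044801 -0.14989139  0.29831802] [-3.13978375  0.00321736  0.35947767] [-0.615465   -0.7163821   0.56953264] [ 0.28  0.61 -0.08  1.81  0.07  0.74 -1.05] 0.0928608330071926
```

View pics/t1.png

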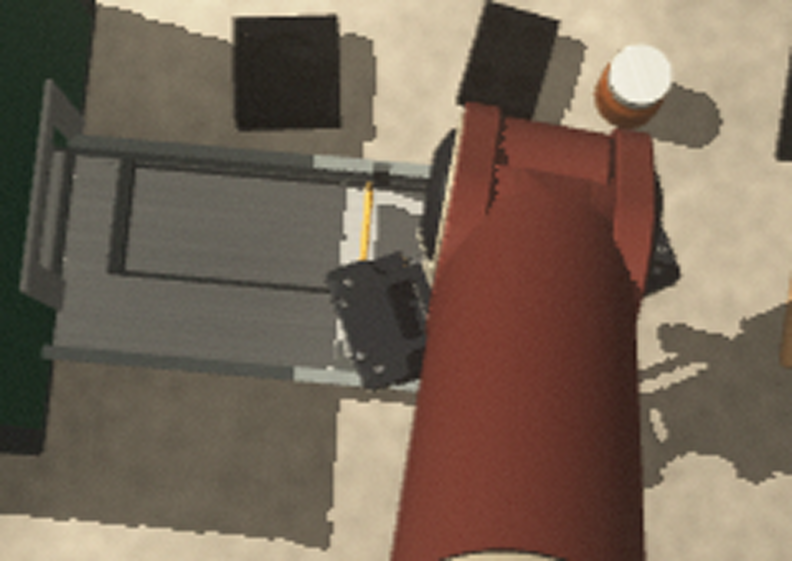

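View pics/s1.png

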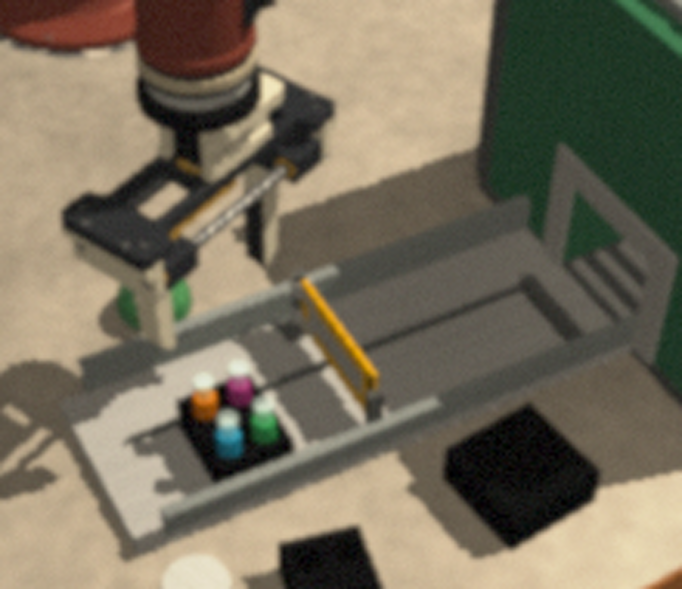

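```bash
cat >> h.py <<'E'
def tips(s,w=None):
    R=Ro.from_euler("xyz",s["orientation"]);w=s["grip_width"] if w is None else w
    out={}
    for n,sg in(("A",-1),("B",1)):
        out[n]=[s["ee_pos"]+R.apply([dx,sg*(w/2+dy),.186]) for dx,dy in((-.0075,0),(.0075,0),(.0075,.0175),(-.0075,.0175))]
    return out
def overlay(c,s,fn,box,f):
    x0,x1,y0,y1=box
    im=cv2.resize(c["color"][y0:y1,x0:x1,::-1],None,fx=f,fy=f,interpolation=cv2.INTER_CUBIC)
    q=lambda X:tuple(int(round(v)) for v in ((proj(c,X)+.5-[x0,y0])*f))
    for n,P in tips(s).items():
        for i in range(4): cv2.line(im,q(P[i]),q(P[(i+1)%4]),(0,0,255) if n=="A" else (255,0,255),1)
    def L(a,b,col=(0,255,0)): cv2.line(im,q(np.r_[W(*a[:2]),a[2]/1e3]),q(np.r_[W(*b[:2]),b[2]/1e3]),col,1)
    L((-190,-46,12),(-190,100,12));L((0,82,70),(0,-30,70));L((-160,41,18),(170,41,18));L((170,-38,18),(170,38,18))
    for y in(-44.5,98.5): L((-160,y,41),(170,y,41),(255,255,0))
    cv2.imwrite(fn,im)
E
python3 - <<'E'
from h import *
s=env.state();c=imaging.capture("scene")
overlay(c,s,"pics/s2.png",(240,440,130,290),4)
E
```

```text
(no output)
```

View pics/s2.png

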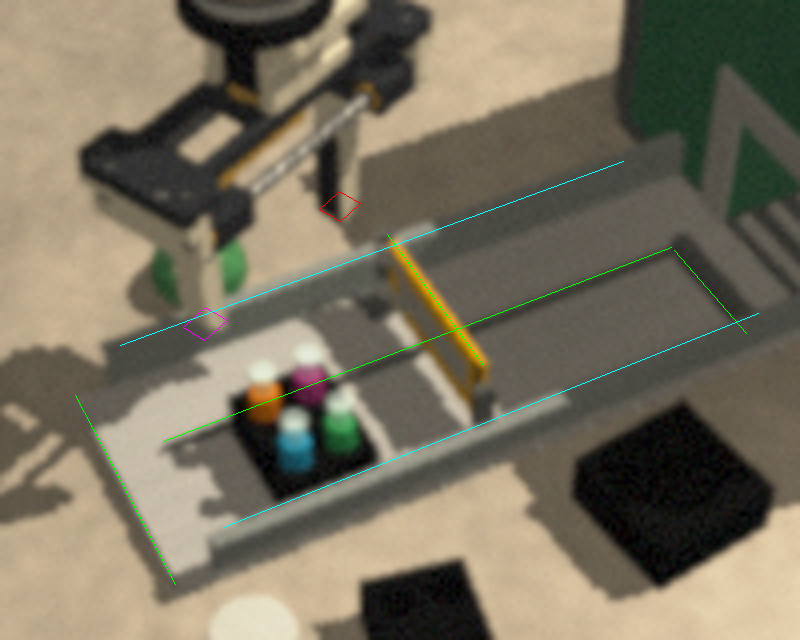

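```bash
python3 - <<'E'
from h import *
s=env.state();c=imaging.capture("scene")
overlay(c,s,"pics/s3.png",(280,340,170,220),12)
E
```

```text
(no output)
```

View pics/s3.png

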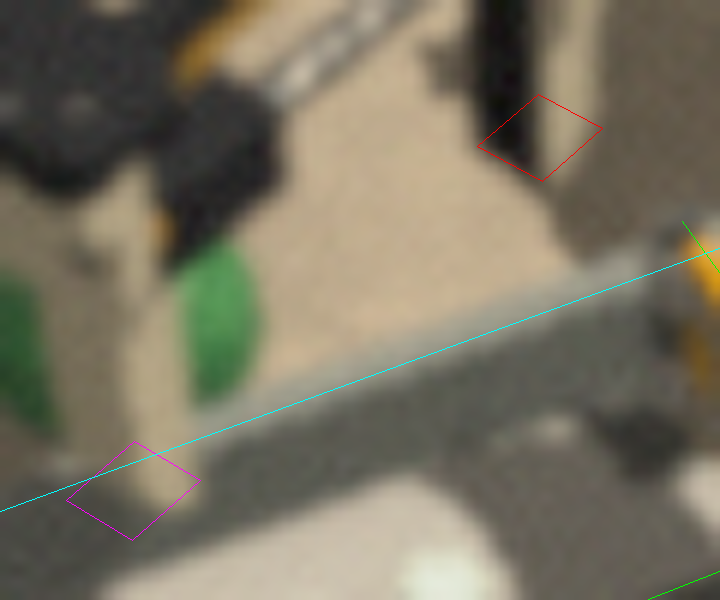

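```bash
sed -i 's/-.002\])/-.004])/' h.py; python3 - <<'E'
from h import *; from plan import cfg
b=now()
C,A,B,_,_=cfg(-132,62,25,110.4);print(C,A,B)
for z in(112,25): print(z,delta(b,tgt(C,25,z)),tgt(C,25,z)[0])
E
```

```text
[-93.07164026  38.67147195] [-43.04345041  62.        ] [-143.0998301   15.3429439]
112 (array([0.0078766 , 0.01406536, 0.00299698]), array([ 0.00175283, -0.00146997, -0.00286231])) [ 0.55312884 -0.16177914  0.298     ]
25 (array([0.00774849, 0.01391305, 0.08999675]), array([ 0.00175283, -0.00146997, -0.00286231])) [ 0.55312884 -0.16177914  0.211     ]
```

drive_tool(moves=[0, 0.003, 0.006, 0, 0, 0, 0, 0, 0.006, 0.011, 0, 0, 0, -0.003, 0, 0.008, 0.014, 0.002, 0, 0, -0.003, 0, 0.008, 0.014, 0.008, 0, 0, -0.003, 0, 0.008, 0.014, 0.02, 0, 0, -0.003, 0, 0.008, 0.014, 0.033, 0, 0, -0.003, 0, 0.008, 0.014, 0.044, 0, 0, -0.003, 0, 0.008, 0.014, 0.048, 0, 0, -0.003, 0, 0.008, 0.014, 0.048, 0, 0, -0.003])

```text
t: 2.98
ee_pos: [0.5529, -0.1602, 0.2503]
orientation: [-3.14, 0.003, 0.362]
contact_force: [0.2, -0.2, -0.2]
grip_width: 0.0931
```

```bash
python3 - <<'E'
from h import *; from plan import cfg
s=env.state();c=imaging.capture("scene");print(s["t"],s["ee_pos"],s["orientation"],s["contact_force"],Cc(s["ee_pos"]))
overlay(c,s,"pics/s4.png",(250,410,150,280),5)
C=cfg(-132,62,25,110.4)[0];print(delta(now(),tgt(C,25,25)))
E
```

```text
2.9833 [ 0.55287658 -0.16021036  0.25028888] [-3.13971744e+00  2.50736927e-03  3.61965409e-01] [ 0.16119962 -0.19139231 -0.21635544] [-91.52682205  39.04327881]
(array([-0.00056684,  0.00140097,  0.0401481 ]), array([-0.00091424,  0.00110296,  0.00229558]))
```

View pics/s4.png

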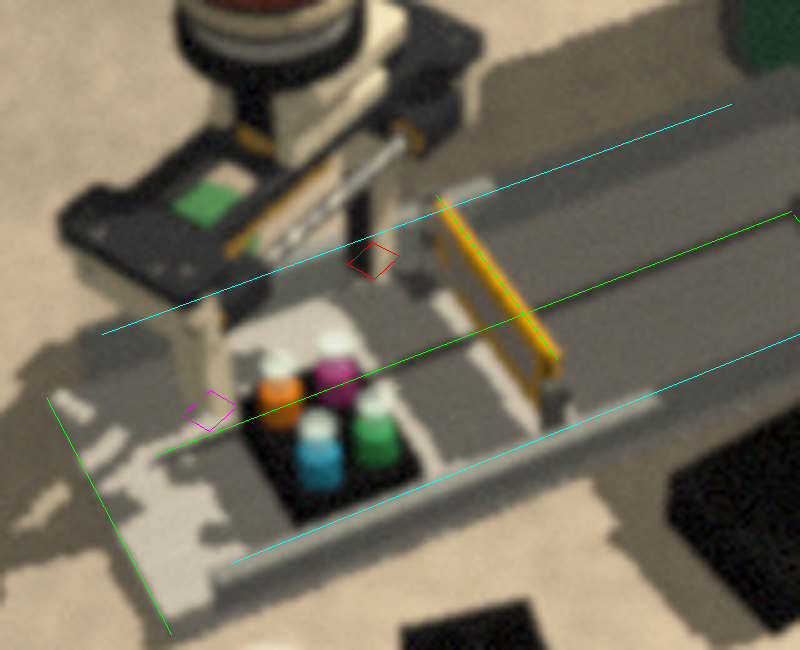

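drive_tool(moves=[0, 0, 0.001, 0.004, 0, 0, 0.002, 0, 0, 0.001, 0.013, 0, 0, 0.002, 0, 0, 0.001, 0.023, 0, 0, 0.002, 0, 0, 0.001, 0.032, 0, 0, 0.002, 0, 0, 0.001, 0.038, 0, 0, 0.002, 0, 0, 0.001, 0.04, 0, 0, 0.002, 0, 0, 0.001, 0.04, 0, 0, 0.002])

```text
t: 3.62
ee_pos: [0.5534, -0.1611, 0.2108]
orientation: [-3.14, 0.001, 0.36]
contact_force: [0.2, -0.1, 0.5]
grip_width: 0.0932
```

```bash
python3 - <<'E'
from h import *; from plan import cfg
s=env.state();c=imaging.capture("scene");print(s["t"],s["ee_pos"],s["orientation"],s["contact_force"],Cc(s["ee_pos"]))
overlay(c,s,"pics/s5.png",(250,410,150,280),5)
b=now()
for xr in (-119,-100,-80,-60,-40): 
    d=delta(b,tgt(cfg(xr,62,25,110.4)[0],25,25)); print(xr,d[0].round(4),d[1].round(4))
E
```

```text
3.6167 [ 0.5534142  -0.16114866  0.21079268] [-3.14047131e+00  1.43837226e-03  3.59963480e-01] [ 0.18649066 -0.06733148  0.52645012] [-92.4211321   38.43530059]
-119 [ 0.0048 -0.0115  0.0004] [-0.0004  0.0005  0.0003]
-100 [ 0.0128 -0.0287  0.0004] [-0.0004  0.0005  0.0003]
-80 [ 0.0213 -0.0468  0.0004] [-0.0004  0.0005  0.0003]
-60 [ 0.0298 -0.0649  0.0004] [-0.0004  0.0005  0.0003]
-40 [ 0.0382 -0.083   0.0004] [-0.0004  0.0005  0.0003]
```

View pics/s5.png

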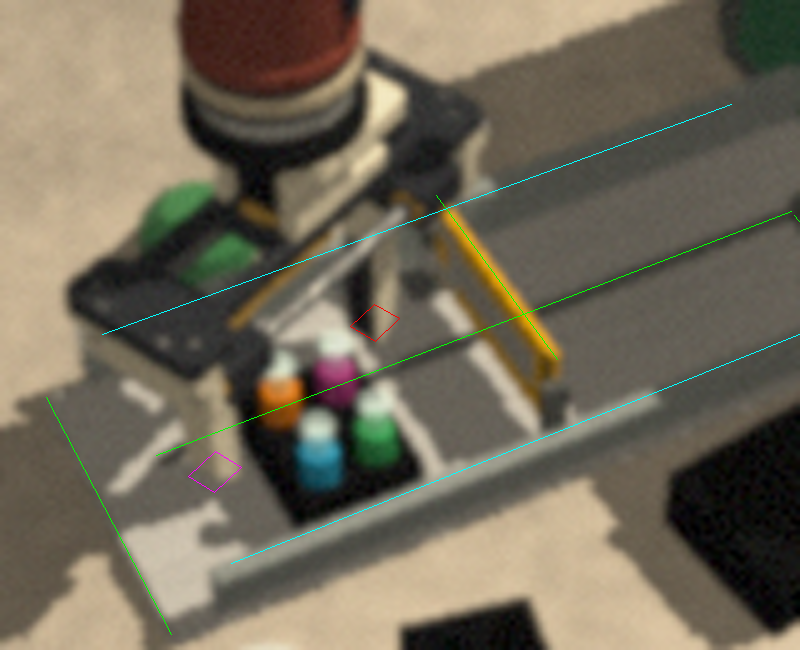

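drive_tool(moves=[0, 0.001, -0.002, 0, 0, 0, 0, 0, 0.002, -0.0045, 0, 0, 0, 0, 0, 0.003, -0.0075, 0, 0, 0, 0, 0, 0.0045, -0.011, 0, 0, 0, 0, 0, 0.006, -0.0145, 0, 0, 0, 0, 0, 0.008, -0.018, 0, 0, 0, 0, 0, 0.0095, -0.0215, 0, 0, 0, 0, 0, 0.011, -0.025, 0, 0, 0, 0, 0, 0.0125, -0.0285, 0, 0, 0, 0, 0, 0.014, -0.032, 0, 0, 0, 0, 0, 0.0155, -0.035, 0, 0, 0, 0, 0, 0.0165, -0.037, 0, 0, 0, 0])

```text
t: 4.67
ee_pos: [0.5553, -0.1227, 0.2119]
orientation: [3.139, 0.003, 0.358]
contact_force: [-3.5, -7.1, 3.4]
grip_width: 0.093
```

```bash
python3 - <<'E'
from h import *; from plan import cfg
s=env.state();c=imaging.capture("scene");print(s["t"],s["ee_pos"],s["orientation"],s["contact_force"],Cc(s["ee_pos"]))
overlay(c,s,"pics/s6.png",(250,410,150,280),5)
b=now()
for xr in (-80,-60,-40,-20): 
    d=delta(b,tgt(cfg(xr,62,25,110.4)[0],25,25)); print(xr,d[0].round(4),d[1].round(4))
E
```

```text
4.6667 [ 0.5553053  -0.12266441  0.21192937] [3.13918117e+00 3.05136927e-03 3.58166904e-01] [-3.5196454  -7.14054834  3.38025626] [-53.90517666  39.50068345]
-80 [ 0.006  -0.0109  0.0009] [ 0.002   0.0031 -0.001 ]
-60 [ 0.0145 -0.0291  0.0008] [ 0.002   0.0031 -0.001 ]
-40 [ 0.0229 -0.0472  0.0008] [ 0.002   0.0031 -0.001 ]
-20 [ 0.0313 -0.0653  0.0007] [ 0.002   0.0031 -0.001 ]
```

View pics/s6.png

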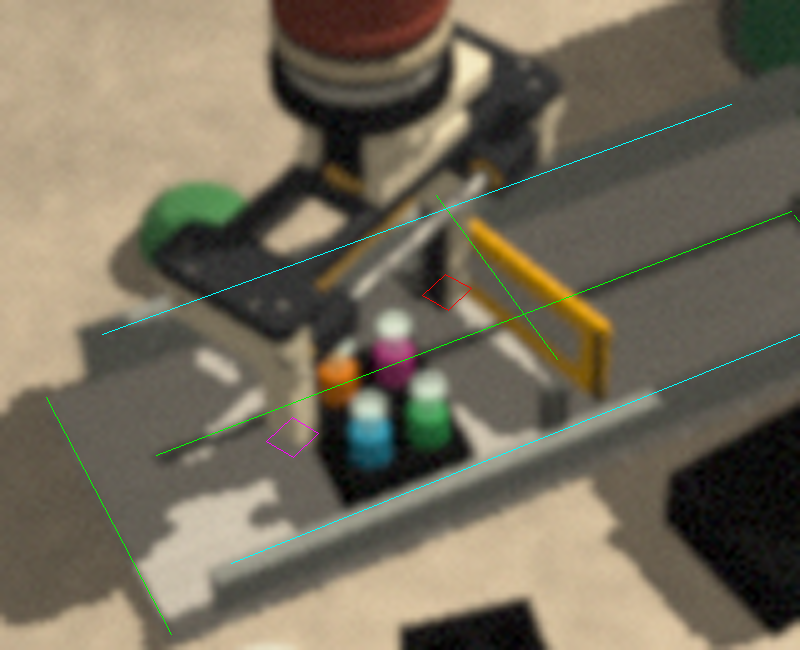

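drive_tool(moves=[0, 0.001, -0.002, 0, 0, 0, 0, 0, 0.002, -0.0045, 0, 0, 0, 0, 0, 0.0035, -0.0075, 0, 0, 0, 0, 0, 0.005, -0.011, 0, 0, 0, 0, 0, 0.0067, -0.0145, 0, 0, 0, 0, 0, 0.0084, -0.018, 0, 0, 0, 0, 0, 0.01, -0.0215, 0, 0, 0, 0, 0, 0.0117, -0.025, 0, 0, 0, 0, 0, 0.0133, -0.0285, 0, 0, 0, 0, 0, 0.015, -0.032, 0, 0, 0, 0, 0, 0.0165, -0.0355, 0, 0, 0, 0, 0, 0.018, -0.0385, 0, 0, 0, 0])

```text
t: 5.72
ee_pos: [0.56, -0.0797, 0.212]
orientation: [3.139, -0.001, 0.358]
contact_force: [0.8, -5.6, 0.7]
grip_width: 0.0926
```

```bash
python3 - <<'E'
from h import *; from plan import cfg
s=env.state();c=imaging.capture("scene");print(s["t"],s["ee_pos"],s["orientation"],s["contact_force"],Cc(s["ee_pos"]))
overlay(c,s,"pics/s7.png",(270,430,140,270),5)
b=now()
for xr in (-60,-40,-20): 
    d=delta(b,tgt(cfg(xr,62,25,110.4)[0],25,25)); print(xr,d[0].round(4),d[1].round(4))
E
```

```text
5.7167 [ 0.55996522 -0.07971397  0.2119992 ] [ 3.13865343e+00 -1.38420852e-03  3.58122056e-01] [ 0.81268855 -5.56810891  0.7418093 ] [-10.72387034  38.14785747]
-60 [-0.0053  0.01    0.0011] [ 0.0021 -0.0018 -0.0004]
-40 [ 0.0032 -0.0081  0.001 ] [ 0.0021 -0.0018 -0.0004]
-20 [ 0.0116 -0.0262  0.001 ] [ 0.0021 -0.0018 -0.0004]
```

View pics/s7.png

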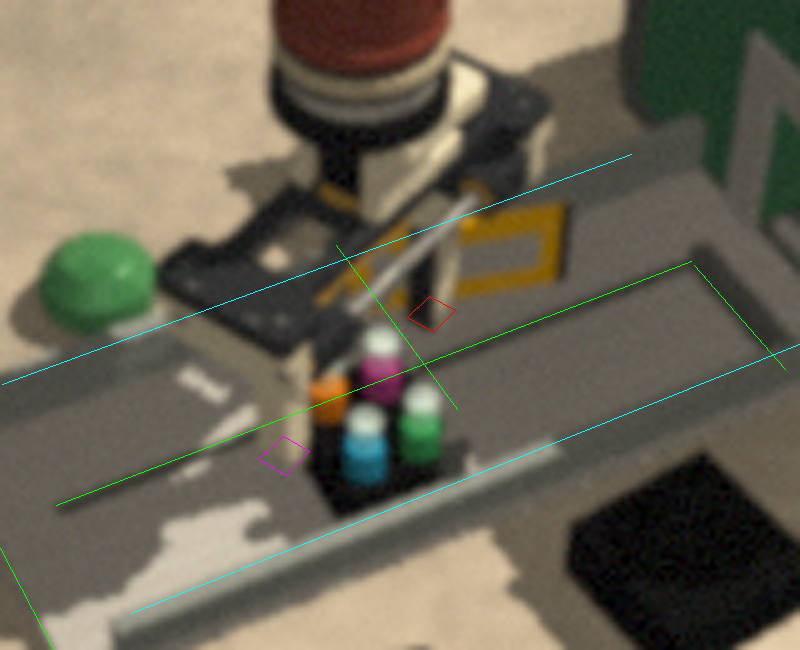

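```bash
cat >> h.py <<'E'
from plan import cfg
X=[-60,-30,0,20,40,60,80,100,114,122]
PH=[25,25,33,41,50,62,75,90,100,100];SS=[110.4,110.4,98,92,86,82,78,76,75,75]
def rows(x0,x1,n=12,yA=62,z=25):
    b=now();last=None
    for i in range(1,n+1):
        u=i/n; xr=x0+(x1-x0)*u
        ph=np.interp(xr,X,PH);S=np.interp(xr,X,SS)
        C,A,B,th,r=cfg(xr,yA,ph,S); d=delta(b,tgt(C,ph,z))
        print(round(1-(S-17.5)/93,3),d[0].round(4),d[1].round(3),"xr%.0f ph%.0f th%.0f r%.0f B%s A%s"%(xr,ph,th,r,B.round(),A.round()))
E
python3 -c "
from h import *
rows(-48,-16)"
```

```text
0.001 [ 0.0009 -0.0033  0.001 ] [ 0.002 -0.002 -0.   ] xr-45 ph25 th81 r49 B[-56.  15.] A[44. 62.]
0.001 [ 0.002  -0.0057  0.001 ] [ 0.002 -0.002 -0.   ] xr-43 ph25 th82 r52 B[-54.  15.] A[46. 62.]
0.001 [ 0.0032 -0.0081  0.001 ] [ 0.002 -0.002 -0.   ] xr-40 ph25 th82 r55 B[-51.  15.] A[49. 62.]
0.001 [ 0.0043 -0.0105  0.001 ] [ 0.002 -0.002 -0.   ] xr-37 ph25 th82 r57 B[-48.  15.] A[52. 62.]
0.001 [ 0.0054 -0.0129  0.001 ] [ 0.002 -0.002 -0.   ] xr-35 ph25 th83 r60 B[-46.  15.] A[54. 62.]
0.001 [ 0.0065 -0.0154  0.001 ] [ 0.002 -0.002 -0.   ] xr-32 ph25 th83 r62 B[-43.  15.] A[57. 62.]
0.004 [ 0.0077 -0.0176  0.001 ] [ 0.002 -0.002 -0.003] xr-29 ph25 th83 r65 B[-40.  15.] A[59. 62.]
0.016 [ 0.0088 -0.0191  0.001 ] [ 0.002 -0.002 -0.016] xr-27 ph26 th83 r66 B[-38.  14.] A[60. 62.]
0.028 [ 0.0099 -0.0206  0.001 ] [ 0.002 -0.002 -0.028] xr-24 ph27 th84 r66 B[-35.  14.] A[61. 62.]
0.04 [ 0.011  -0.0221  0.001 ] [ 0.002 -0.002 -0.041] xr-21 ph27 th84 r67 B[-33.  13.] A[62. 62.]
0.051 [ 0.0121 -0.0236  0.001 ] [ 0.002 -0.002 -0.053] xr-19 ph28 th84 r68 B[-30.  12.] A[63. 62.]
0.063 [ 0.0131 -0.0252  0.001 ] [ 0.002 -0.002 -0.066] xr-16 ph29 th84 r69 B[-27.  12.] A[64. 62.]
```

drive_tool(moves=[0, 0.001, -0.002, 0, 0, 0, 0, 0, 0.002, -0.0045, 0, 0, 0, 0, 0, 0.003, -0.0075, 0, 0, 0, 0, 0, 0.0043, -0.0105, 0, 0, 0, 0, 0, 0.0054, -0.013, 0, 0, 0, 0, 0, 0.0065, -0.0155, 0, 0, 0, 0, 0.005, 0.0077, -0.0175, 0, 0, 0, -0.003, 0.015, 0.009, -0.019, 0, 0, 0, -0.015, 0.03, 0.01, -0.0205, 0, 0, 0, -0.03, 0.04, 0.011, -0.022, 0, 0, 0, -0.04, 0.05, 0.012, -0.0235, 0, 0, 0, -0.053, 0.065, 0.013, -0.025, 0, 0, 0, -0.065], newtons=20)

```text
t: 6.77
ee_pos: [0.5627, -0.0518, 0.212]
orientation: [3.14, 0.001, 0.423]
contact_force: [-0.9, -5.6, 2.1]
grip_width: 0.0875
```

```bash
python3 - <<'E'
from h import *
s=env.state();c=imaging.capture("scene");print(s["t"],s["contact_force"],Cc(s["ee_pos"]),s["ee_pos"][2],s["grip_width"])
overlay(c,s,"pics/s8.png",(270,430,140,270),5)
rows(-16,20)
E
```

```text
6.7667 [-0.91270798 -5.64760086  2.13953277] [17.27443089 37.5377836 ] 0.21197029708607706 0.08750587369261625
0.077 [ 0.0023 -0.0022  0.001 ] [ 0.002  0.001 -0.014] xr-13 ph30 th84 r70 B[-24.  11.] A[66. 62.]
0.09 [ 0.0036 -0.0038  0.001 ] [ 0.002  0.001 -0.028] xr-10 ph30 th84 r71 B[-21.  10.] A[67. 62.]
0.103 [ 0.0049 -0.0055  0.001 ] [ 0.002  0.001 -0.042] xr-7 ph31 th84 r72 B[-18.  10.] A[68. 62.]
0.117 [ 0.0061 -0.0072  0.001 ] [ 0.002  0.001 -0.056] xr-4 ph32 th84 r73 B[-15.   9.] A[69. 62.]
0.13 [ 0.0073 -0.0089  0.001 ] [ 0.002  0.001 -0.07 ] xr-1 ph33 th85 r74 B[-12.   9.] A[70. 62.]
0.141 [ 0.0087 -0.0105  0.001 ] [ 0.002  0.001 -0.089] xr2 ph34 th85 r75 B[-9.  8.] A[71. 62.]
0.151 [ 0.0102 -0.012   0.001 ] [ 0.002  0.001 -0.11 ] xr5 ph35 th85 r76 B[-6.  7.] A[73. 62.]
0.16 [ 0.0117 -0.0135  0.001 ] [ 0.002  0.001 -0.131] xr8 ph36 th85 r77 B[-3.  6.] A[74. 62.]
0.17 [ 0.0131 -0.015   0.0009] [ 0.002  0.001 -0.152] xr11 ph37 th85 r78 B[-1.  4.] A[75. 62.]
0.18 [ 0.0145 -0.0166  0.0009] [ 0.002  0.001 -0.173] xr14 ph39 th85 r78 B[2. 3.] A[76. 62.]
0.189 [ 0.0159 -0.0181  0.0009] [ 0.002  0.001 -0.194] xr17 ph40 th85 r79 B[5. 3.] A[77. 62.]
0.199 [ 0.0173 -0.0197  0.0009] [ 0.002  0.001 -0.214] xr20 ph41 th85 r80 B[8. 2.] A[78. 62.]
```

View pics/s8.png

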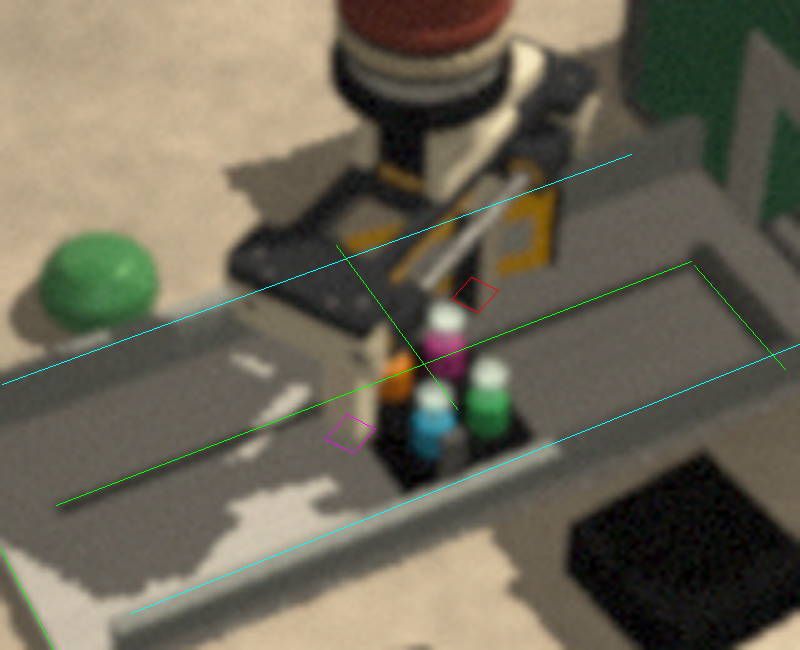

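drive_tool(moves=[0.077, 0.0015, -0.0018, 0, 0, 0, -0.014, 0.09, 0.003, -0.0036, 0, 0, 0, -0.028, 0.103, 0.0045, -0.0055, 0, 0, 0, -0.042, 0.117, 0.006, -0.0072, 0, 0, 0, -0.056, 0.13, 0.0073, -0.009, 0, 0, 0, -0.07, 0.14, 0.0087, -0.0105, 0, 0, 0, -0.09, 0.15, 0.0102, -0.012, 0, 0, 0, -0.11, 0.16, 0.0117, -0.0135, 0, 0, 0, -0.13, 0.17, 0.013, -0.015, 0, 0, 0, -0.152, 0.18, 0.0145, -0.0166, 0, 0, 0, -0.173, 0.19, 0.016, -0.018, 0, 0, 0, -0.194, 0.2, 0.0173, -0.0197, 0, 0, 0, -0.214])

```text
t: 7.82
ee_pos: [0.5691, -0.0266, 0.2111]
orientation: [-3.14, 0.005, 0.638]
contact_force: [-2.8, -5.1, 0.3]
grip_width: 0.0747
```

```bash
python3 - <<'E'
from h import *
s=env.state();c=imaging.capture("scene");print(s["t"],s["contact_force"],Cc(s["ee_pos"]),s["ee_pos"][2],s["orientation"],s["grip_width"])
overlay(c,s,"pics/s9.png",(290,450,130,260),5)
rows(20,54)
E
```

```text
7.8167 [-2.75099162 -5.0687362   0.25451942] [42.94063164 33.14428239] 0.21108045861423338 [-3.14010877  0.00515097  0.63791613] 0.07474910121823558
0.208 [0.0022 0.0001 0.0001] [-0.002  0.004 -0.022] xr23 ph42 th85 r81 B[11.  1.] A[79. 62.]
0.217 [ 0.0037 -0.001   0.0001] [-0.002  0.004 -0.044] xr26 ph44 th85 r81 B[14. -0.] A[80. 62.]
0.226 [ 0.0053 -0.0021  0.0001] [-0.002  0.004 -0.066] xr28 ph45 th85 r82 B[17. -1.] A[80. 62.]
0.235 [ 0.0068 -0.0033  0.0001] [-0.002  0.004 -0.088] xr31 ph46 th85 r82 B[20. -2.] A[81. 62.]
0.245 [ 0.0083 -0.0044  0.0001] [-0.002  0.004 -0.111] xr34 ph47 th86 r83 B[23. -3.] A[82. 62.]
0.254 [ 0.0097 -0.0056  0.0001] [-0.002  0.004 -0.133] xr37 ph49 th86 r84 B[26. -3.] A[83. 62.]
0.263 [ 0.0112 -0.0068  0.0001] [-0.002  0.004 -0.155] xr40 ph50 th86 r84 B[28. -4.] A[84. 62.]
0.269 [ 0.0128 -0.0077  0.0001] [-0.002  0.004 -0.184] xr43 ph52 th86 r84 B[31. -5.] A[84. 62.]
0.275 [ 0.0143 -0.0087  0.    ] [-0.002  0.004 -0.214] xr46 ph53 th86 r85 B[34. -6.] A[85. 62.]
0.281 [ 0.0158 -0.0097  0.    ] [-0.002  0.004 -0.244] xr48 ph55 th86 r85 B[37. -7.] A[86. 62.]
0.287 [ 0.0173 -0.0107  0.    ] [-0.002  0.004 -0.273] xr51 ph57 th86 r85 B[40. -8.] A[86. 62.]
0.294 [ 0.0188 -0.0117  0.    ] [-0.002  0.004 -0.303] xr54 ph58 th86 r85 B[43. -9.] A[87. 62.]
```

View pics/s9.png

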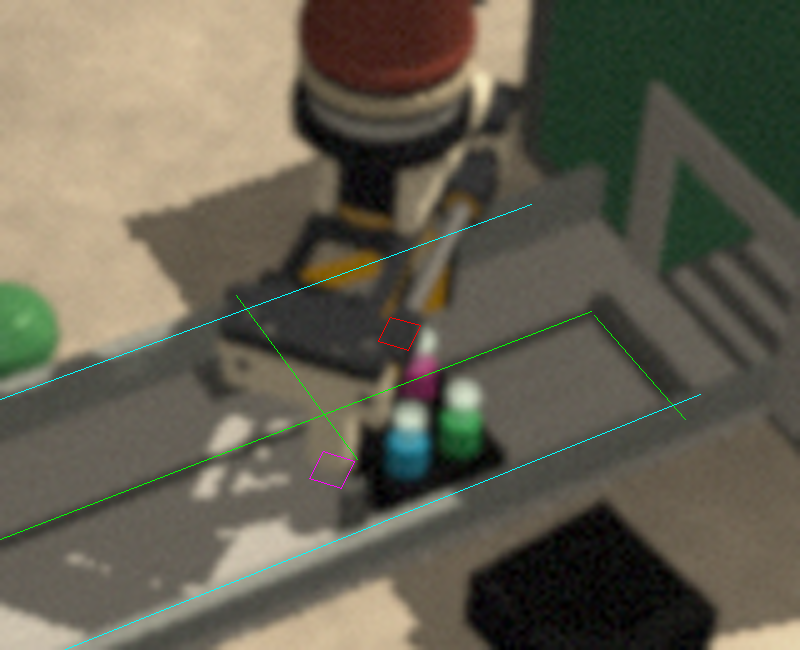

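drive_tool(moves=[0.208, 0.0015, -0.0005, 0, 0, 0, -0.022, 0.217, 0.003, -0.0015, 0, 0, 0, -0.044, 0.226, 0.0047, -0.0025, 0, 0, 0, -0.066, 0.235, 0.0063, -0.0035, 0, 0, 0, -0.088, 0.245, 0.008, -0.0046, 0, 0, 0, -0.11, 0.254, 0.0095, -0.0057, 0, 0, 0, -0.133, 0.263, 0.011, -0.0068, 0, 0, 0, -0.155, 0.269, 0.0126, -0.0077, 0, 0, 0, -0.184, 0.275, 0.0142, -0.0087, 0, 0, 0, -0.214, 0.281, 0.0157, -0.0097, 0, 0, 0, -0.244, 0.287, 0.0173, -0.0107, 0, 0, 0, -0.273, 0.294, 0.0188, -0.0117, 0, 0, 0, -0.303])

```text
t: 8.87
ee_pos: [0.5783, -0.0049, 0.2117]
orientation: [-3.141, 0.001, 0.945]
contact_force: [-1.6, -4.3, -0.2]
grip_width: 0.0661
```

```bash
python3 - <<'E'
from h import *
s=env.state();c=imaging.capture("scene");print(s["t"],s["contact_force"],Cc(s["ee_pos"]),s["ee_pos"][2],s["orientation"],s["grip_width"])
overlay(c,s,"pics/s10.png",(290,450,130,260),5)
rows(54,85)
E
```

```text
8.8667 [-1.61232322 -4.34368299 -0.22914364] [65.28916986 25.59231568] 0.21173627083340396 [-3.14102041e+00  1.01229422e-03  9.44561645e-01] 0.06606742112124553
0.299 [ 0.0001 -0.001   0.0008] [-0.    -0.    -0.024] xr57 ph60 th86 r85 B[ 46. -10.] A[87. 62.]
0.305 [ 0.0016 -0.0015  0.0008] [-0.    -0.    -0.051] xr59 ph62 th85 r86 B[ 48. -10.] A[88. 62.]
0.31 [ 0.0031 -0.0021  0.0008] [-0.    -0.    -0.079] xr62 ph63 th85 r86 B[ 51. -11.] A[88. 62.]
0.316 [ 0.0046 -0.0026  0.0008] [-0.    -0.    -0.108] xr64 ph65 th85 r86 B[ 54. -11.] A[88. 62.]
0.321 [ 0.006  -0.0032  0.0008] [-0.    -0.    -0.138] xr67 ph66 th85 r86 B[ 57. -12.] A[89. 62.]
0.327 [ 0.0075 -0.0038  0.0008] [-0.    -0.    -0.167] xr70 ph68 th85 r86 B[ 59. -12.] A[89. 62.]
0.332 [ 0.0089 -0.0045  0.0008] [-0.    -0.    -0.196] xr72 ph70 th85 r86 B[ 62. -13.] A[89. 62.]
0.338 [ 0.0103 -0.0052  0.0008] [-0.    -0.    -0.226] xr75 ph72 th85 r86 B[ 65. -13.] A[90. 62.]
0.344 [ 0.0117 -0.0059  0.0008] [-0.    -0.    -0.255] xr77 ph73 th85 r86 B[ 68. -13.] A[90. 62.]
0.349 [ 0.0131 -0.0067  0.0008] [-0.    -0.    -0.284] xr80 ph75 th85 r86 B[ 70. -13.] A[91. 62.]
0.352 [ 0.0145 -0.0073  0.0008] [-0.    -0.    -0.318] xr82 ph77 th85 r86 B[ 73. -14.] A[91. 62.]
0.355 [ 0.0158 -0.008   0.0008] [-0.    -0.    -0.352] xr85 ph79 th85 r86 B[ 76. -14.] A[91. 62.]
```

View pics/s10.png

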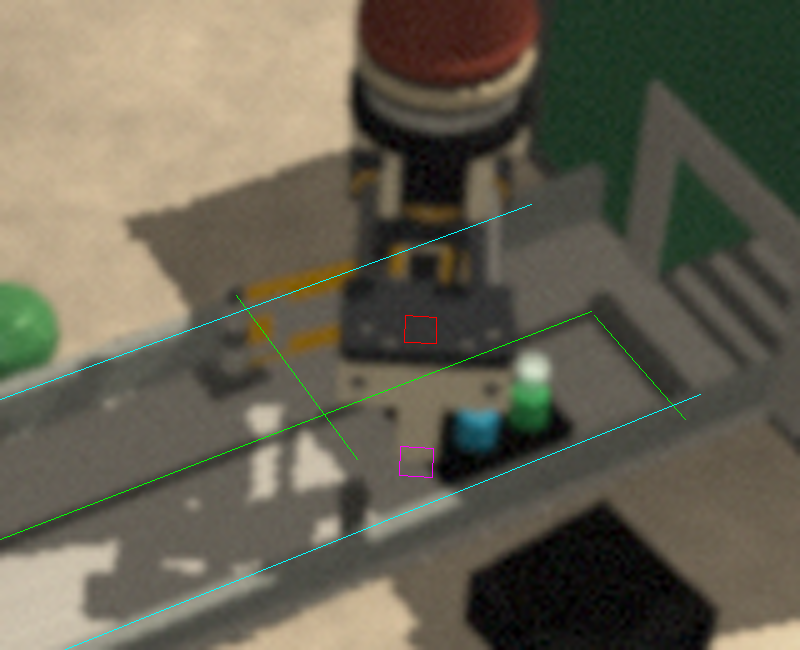

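drive_tool(moves=[0.299, 0.001, -0.001, 0, 0, 0, -0.024, 0.305, 0.002, -0.0015, 0, 0, 0, -0.051, 0.31, 0.0033, -0.0021, 0, 0, 0, -0.079, 0.316, 0.0047, -0.0026, 0, 0, 0, -0.108, 0.321, 0.006, -0.0032, 0, 0, 0, -0.138, 0.327, 0.0075, -0.0038, 0, 0, 0, -0.167, 0.332, 0.009, -0.0045, 0, 0, 0, -0.196, 0.338, 0.0103, -0.0052, 0, 0, 0, -0.226, 0.344, 0.0117, -0.006, 0, 0, 0, -0.255, 0.349, 0.013, -0.0067, 0, 0, 0, -0.284, 0.352, 0.0145, -0.0073, 0, 0, 0, -0.318, 0.355, 0.0158, -0.008, 0, 0, 0, -0.352])

```text
t: 9.92
ee_pos: [0.5815, 0.0129, 0.2118]
orientation: [3.141, -0.0, 1.297]
contact_force: [0.1, -3.2, -1.4]
grip_width: 0.0602
```

```bash
python3 - <<'E'
from h import *
s=env.state();c=imaging.capture("scene");print(s["t"],s["contact_force"],Cc(s["ee_pos"]),s["ee_pos"][2],s["orientation"],s["grip_width"])
overlay(c,s,"pics/s11.png",(310,470,120,250),5)
cv2.imwrite("pics/t11.png",cv2.resize(imaging.capture("top")["color"][120:250,210:410,::-1],None,fx=4,fy=4,interpolation=cv2.INTER_CUBIC))
rows(85,109)
E
```

```text
9.9167 [ 0.13027972 -3.19018373 -1.3955291 ] [83.26600732 23.78856622] 0.2118208115450313 [ 3.14125097e+00 -2.83522655e-04  1.29734435e+00] 0.0601705037996928
0.357 [ 0.001  -0.0006  0.0009] [ 0.001 -0.001 -0.028] xr87 ph80 th85 r86 B[ 78. -14.] A[91. 62.]
0.359 [ 0.0022 -0.0007  0.0009] [ 0.001 -0.001 -0.054] xr89 ph82 th84 r86 B[ 80. -14.] A[91. 62.]
0.361 [ 0.0033 -0.0009  0.0009] [ 0.001 -0.001 -0.08 ] xr91 ph83 th84 r86 B[ 83. -14.] A[92. 62.]
0.363 [ 0.0045 -0.0012  0.0009] [ 0.001 -0.001 -0.106] xr93 ph85 th84 r101 B[ 85. -14.] A[92. 62.]
0.366 [ 0.0057 -0.0014  0.0009] [ 0.001 -0.001 -0.132] xr95 ph86 th84 r101 B[ 87. -14.] A[92. 62.]
0.368 [ 0.0069 -0.0017  0.0009] [ 0.001 -0.001 -0.159] xr97 ph88 th85 r101 B[ 89. -14.] A[92. 62.]
0.37 [ 0.0081 -0.002   0.0009] [ 0.001 -0.001 -0.185] xr99 ph89 th85 r101 B[ 91. -14.] A[92. 62.]
0.372 [ 0.0091 -0.0023  0.0009] [ 0.001 -0.001 -0.21 ] xr101 ph91 th85 r100 B[ 93. -14.] A[92. 62.]
0.373 [ 0.0099 -0.0026  0.0009] [ 0.001 -0.001 -0.235] xr103 ph92 th85 r100 B[ 95. -14.] A[92. 62.]
0.375 [ 0.0107 -0.0029  0.0009] [ 0.001 -0.001 -0.26 ] xr105 ph94 th85 r100 B[ 97. -13.] A[92. 62.]
0.376 [ 0.0115 -0.0032  0.0009] [ 0.001 -0.001 -0.285] xr107 ph95 th85 r99 B[ 99. -13.] A[92. 62.]
0.378 [ 0.0123 -0.0035  0.0009] [ 0.001 -0.001 -0.31 ] xr109 ph96 th85 r99 B[101. -13.] A[92. 62.]
```

View pics/s11.png

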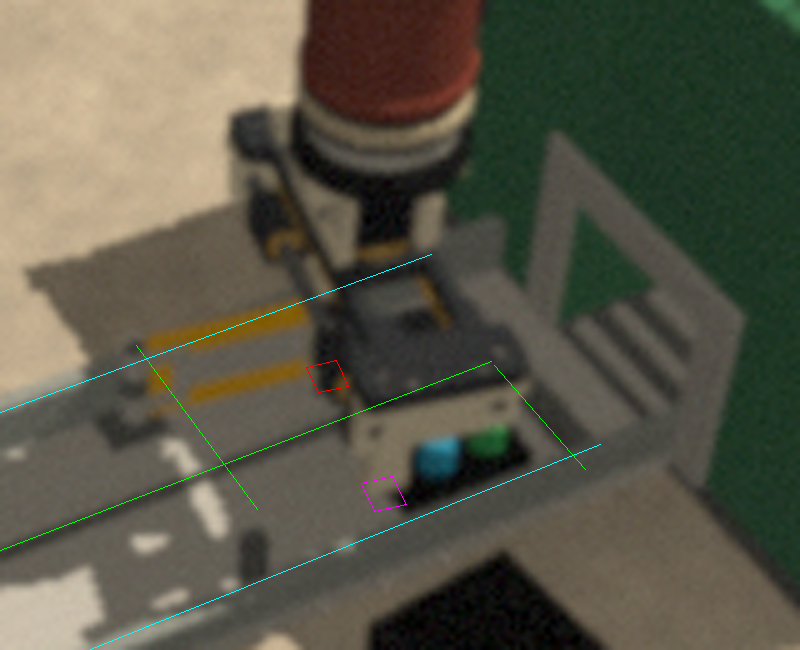

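View pics/t11.png

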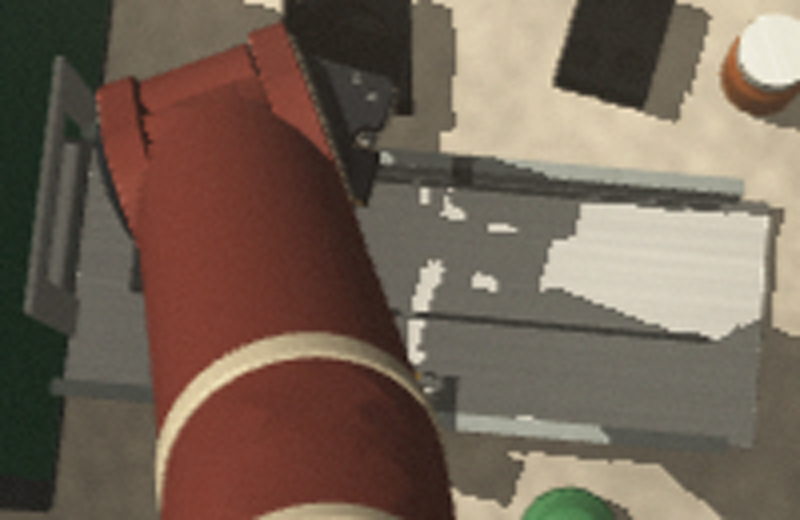

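drive_tool(moves=[0.357, 0.001, -0.0005, 0, 0, 0, -0.028, 0.359, 0.002, -0.0007, 0, 0, 0, -0.054, 0.361, 0.0032, -0.0009, 0, 0, 0, -0.08, 0.363, 0.0045, -0.0012, 0, 0, 0, -0.106, 0.366, 0.0057, -0.0014, 0, 0, 0, -0.132, 0.368, 0.0069, -0.0017, 0, 0, 0, -0.159, 0.37, 0.0081, -0.002, 0, 0, 0, -0.185, 0.372, 0.0091, -0.0023, 0, 0, 0, -0.21, 0.373, 0.01, -0.0026, 0, 0, 0, -0.235, 0.375, 0.0107, -0.0029, 0, 0, 0, -0.26, 0.376, 0.0115, -0.0032, 0, 0, 0, -0.285, 0.378, 0.0123, -0.0035, 0, 0, 0, -0.31])

```text
t: 11.02
ee_pos: [0.5822, 0.0248, 0.2122]
orientation: [3.139, 0.001, 1.605]
contact_force: [4.1, -2.6, 0.6]
grip_width: 0.0579
```

```bash
python3 - <<'E'
from h import *
s=env.state();c=imaging.capture("scene");print(s["t"],s["contact_force"],Cc(s["ee_pos"]),s["ee_pos"][2],s["orientation"],s["grip_width"])
overlay(c,s,"pics/s12.png",(330,470,130,240),5.7)
rows(109,119,10)
E
```

```text
11.0167 [ 4.09292862 -2.5539794   0.61837337] [95.20104769 23.97504593] 0.212249698734139 [3.13885055e+00 6.57585477e-04 1.60504918e+00] 0.05789974847567941
0.379 [ 0.0014 -0.0003  0.0012] [ 0.002  0.    -0.012] xr110 ph97 th85 r99 B[101. -13.] A[92. 62.]
0.379 [ 0.0019 -0.0004  0.0012] [ 0.002  0.    -0.025] xr111 ph98 th85 r99 B[102. -13.] A[92. 62.]
0.38 [ 0.0023 -0.0004  0.0012] [ 0.002  0.    -0.037] xr112 ph99 th85 r99 B[103. -12.] A[92. 62.]
0.381 [ 0.0028 -0.0005  0.0012] [ 0.002  0.    -0.05 ] xr113 ph99 th85 r99 B[104. -12.] A[92. 62.]
0.382 [ 0.0033 -0.0005  0.0012] [ 0.002  0.    -0.062] xr114 ph100 th85 r98 B[105. -12.] A[92. 62.]
0.382 [ 0.0043 -0.0004  0.0012] [ 0.002  0.    -0.062] xr115 ph100 th85 r99 B[106. -12.] A[93. 62.]
0.382 [ 0.0052 -0.0003  0.0012] [ 0.002  0.    -0.062] xr116 ph100 th85 r100 B[107. -12.] A[94. 62.]
0.382 [ 0.0062 -0.0002  0.0012] [ 0.002  0.    -0.062] xr117 ph100 th85 r101 B[108. -12.] A[95. 62.]
0.382 [ 0.0072 -0.0001  0.0012] [ 0.002  0.    -0.062] xr118 ph100 th85 r102 B[109. -12.] A[96. 62.]
0.382 [0.0082 0.     0.0012] [ 0.002  0.    -0.062] xr119 ph100 th86 r103 B[110. -12.] A[97. 62.]
```

View pics/s12.png

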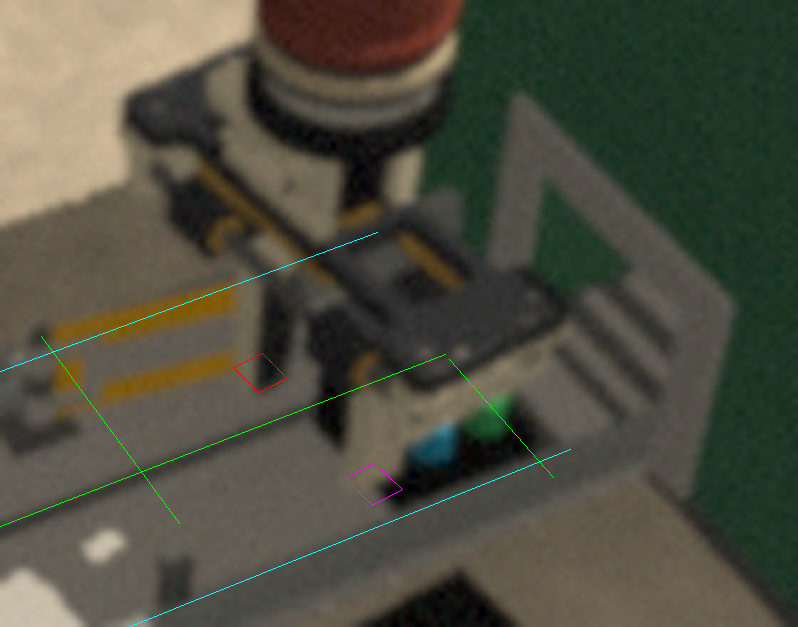

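drive_tool(moves=[0.379, 0.0003, -0.0003, 0, 0, 0, -0.02, 0.38, 0.0006, -0.0006, 0, 0, 0, -0.04, 0.38, 0.0009, -0.0009, 0, 0, 0, -0.06, 0.381, 0.0012, -0.0012, 0, 0, 0, -0.08, 0.382, 0.0015, -0.0014, 0, 0, 0, -0.1, 0.382, 0.0017, -0.0016, 0, 0, 0, -0.12])

```text
t: 11.57
ee_pos: [0.5817, 0.0252, 0.2128]
orientation: [3.136, 0.003, 1.722]
contact_force: [6.4, -5.2, 1.1]
grip_width: 0.0574
```

```bash
python3 - <<'E'
from h import *
s=env.state();c=imaging.capture("scene");print(s["t"],s["contact_force"],s["wrist_torque"],Cc(s["ee_pos"]),s["ee_pos"][2],s["orientation"],s["grip_width"])
P=tips(s)
for n in P: print(n,np.round([Cc(p) for p in P[n]],1).tolist())
overlay(c,s,"pics/s13.png",(350,450,150,230),8)
E
```

```text
11.5667 [ 6.35787355 -5.21806102  1.10981573] [-1.08002584 -1.40459916 -0.29648216] [95.54588929 24.48330085] 0.21279777049684784 [3.13577309e+00 2.90198689e-03 1.72239221e+00] 0.057393111413490565
A [[81.5, 49.6], [96.1, 53.0], [92.1, 70.0], [77.5, 66.6]]
B [[94.5, -6.3], [109.1, -2.9], [113.0, -20.0], [98.4, -23.4]]
```

View pics/s13.png

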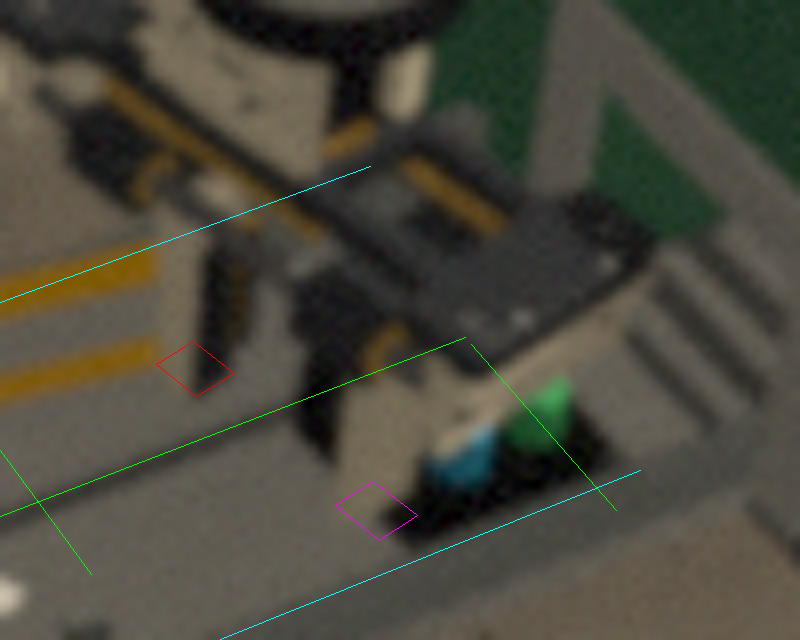

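drive_tool(moves=[0.382, 0.0005, 0, 0, 0, 0, 0, 0.382, 0.001, 0, 0, 0, 0, 0, 0.382, 0.0015, 0, 0, 0, 0, 0, 0.382, 0.002, 0, 0, 0, 0, 0, 0.382, 0.002, 0, 0, 0, 0, 0])

```text
t: 12.03
ee_pos: [0.5812, 0.0262, 0.2126]
orientation: [3.137, 0.005, 1.721]
contact_force: [5.5, -6.8, 1.8]
grip_width: 0.0572
```

drive_tool(moves=[0.382, 0.001, 0, 0, 0, 0, 0, 0.382, 0.002, 0, 0, 0, 0, 0, 0.382, 0.003, 0, 0, 0, 0, 0, 0.382, 0.0035, 0, 0, 0, 0, 0, 0.382, 0.004, 0, 0, 0, 0, 0, 0.382, 0.004, 0, 0, 0, 0, 0])

```text
t: 12.53
ee_pos: [0.5808, 0.0281, 0.2126]
orientation: [3.138, 0.008, 1.719]
contact_force: [6.0, -9.5, 1.4]
grip_width: 0.0578
```

```bash
python3 - <<'E'
from h import *
s=env.state();c=imaging.capture("scene");print(s["t"],s["contact_force"],Cc(s["ee_pos"]),s["ee_pos"],s["grip_width"])
P=tips(s)
for n in P: print(n,np.round([Cc(p) for p in P[n]],1).tolist())
overlay(c,s,"pics/s14.png",(350,450,150,230),8)
E
```

```text
12.5333 [ 6.04675693 -9.53552078  1.38293   ] [98.39384307 25.61789607] [0.58082528 0.02812171 0.21263611] 0.057829544825431525
A [[83.3, 51.2], [98.0, 54.5], [94.1, 71.6], [79.4, 68.2]]
B [[96.2, -5.2], [110.8, -1.9], [114.7, -18.9], [100.1, -22.3]]
```

View pics/s14.png

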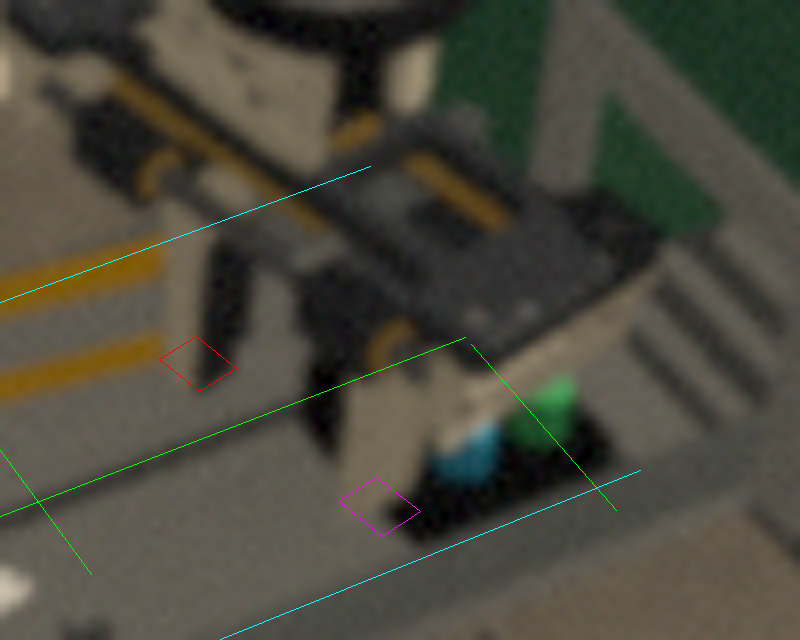

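```bash
python3 - <<'E'
import cv2,numpy as np
for n in("s13","s14"):
    im=cv2.imread(f"pics/{n}.png");b,g,r=[im[...,i].astype(int) for i in range(3)]
    m=(b-r>45)&(np.indices(b.shape)[0]>380); y,x=np.nonzero(m)
    m2=(g-r>60)&(g-b>30)&(np.indices(b.shape)[1]<620)&(np.indices(b.shape)[0]>350); y2,x2=np.nonzero(m2)
    m3=(r<25)&(g<25)&(b<25)&(np.indices(b.shape)[0]>440);y3,x3=np.nonzero(m3)
    print(n,x.mean()/8,y.mean()/8,np.percentile(x,[2,98])/8,x2.mean()/8,y2.mean()/8,np.percentile(x2,[2,98])/8,np.percentile(x3,[1,99])/8,len(x3))
E
```

```text
s13 57.69867218732153 60.60850942318675 [31.875 75.625] 49.04455445544554 53.306073876618434 [ 1.375 74.095] [49.625 74.375] 7370
s14 58.20049894957983 59.794774159663866 [32.2575 75.2425] 50.39486399427344 53.03811739441661 [ 1.49 74.  ] [50.25 75.  ] 7795
```

drive_tool(moves=[0.382, 0.001, 0, 0, 0, 0, 0, 0.382, 0.002, 0, 0, 0, 0, 0, 0.382, 0.003, 0, 0, 0, 0, 0, 0.382, 0.004, 0, 0, 0, 0, 0, 0.382, 0.004, 0, 0, 0, 0, 0, 0.382, 0.004, 0, 0, 0, 0, 0])

```text
t: 13.08
ee_pos: [0.5804, 0.0294, 0.2127]
orientation: [3.139, 0.012, 1.715]
contact_force: [5.6, -14.2, 2.4]
grip_width: 0.0576
```

```bash
python3 - <<'E'
from h import *
s=env.state();c=imaging.capture("scene");print(s["t"],s["contact_force"],s["wrist_torque"],Cc(s["ee_pos"]),s["ee_pos"],s["orientation"],s["grip_width"])
P=tips(s)
for n in P: print(n,np.round([Cc(p) for p in P[n]],1).tolist())
overlay(c,s,"pics/s15.png",(350,450,150,230),8)
for n in("s13","s14","s15"):
    im=cv2.imread(f"pics/{n}.png")[370:560,400:640]; 
    if n!="s13": print(n,cv2.phaseCorrelate(np.float32(cv2.cvtColor(prev,6)),np.float32(cv2.cvtColor(im,6))))
    prev=im
E
```

```text
13.0833 [  5.5623569  -14.16720782   2.43488004] [-3.05983795 -1.59138081 -0.54815958] [99.67645349 26.09557211] [0.58044736 0.02943717 0.21267095] [3.13929973 0.01232151 1.71533454] 0.05763740140728987
A [[83.9, 51.6], [98.5, 54.9], [94.7, 72.0], [80.0, 68.7]]
B [[96.5, -4.6], [111.2, -1.3], [115.0, -18.4], [100.4, -21.7]]
s14 ((-0.06253015365753356, -0.40974836083032073), 0.5195986606180668)
s15 ((-0.46591288302948897, -0.8044188048814078), 0.678800142556429)
```

View pics/s15.png

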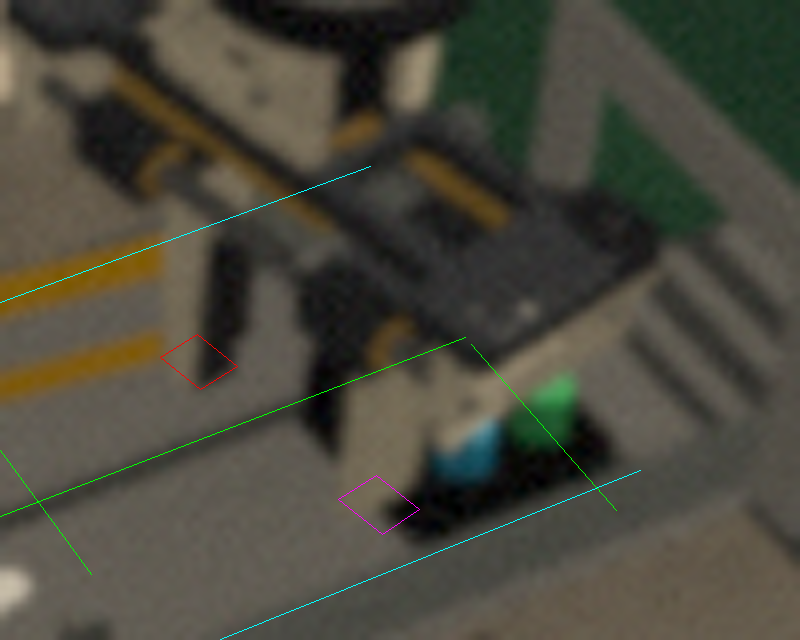

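drive_tool(moves=[0.382, -0.001, 0, 0, 0, 0, 0, 0.382, -0.003, 0, 0, 0, 0, 0, 0.382, -0.005, 0, 0, 0, 0, 0, 0.382, -0.007, 0, 0, 0, 0, 0, 0.382, -0.009, 0, 0, 0, 0, 0, 0.382, -0.011, 0, 0, 0, 0, 0, 0.382, -0.0125, 0, 0, 0, 0, 0, 0.382, -0.013, 0, 0, 0, 0, 0, 0.382, -0.013, 0, 0, 0, 0, 0])

```text
t: 13.88
ee_pos: [0.5795, 0.0253, 0.2117]
orientation: [-3.14, -0.002, 1.726]
contact_force: [2.3, -0.0, 0.9]
grip_width: 0.0572
```

```bash
python3 - <<'E'
from h import *
s=env.state();c=imaging.capture("scene");print(s["t"],s["contact_force"],Cc(s["ee_pos"]),s["ee_pos"],s["orientation"],s["grip_width"])
P=tips(s)
for n in P: print(n,np.round([Cc(p) for p in P[n]],1).tolist())
overlay(c,s,"pics/s16.png",(350,450,150,230),8)
E
```

```text
13.8833 [ 2.30272062 -0.04467201  0.88663755] [95.52881904 26.69874449] [0.57952793 0.025348   0.21168467] [-3.14046228e+00 -1.77323776e-03  1.72571003e+00] 0.0571855199592527
A [[81.9, 53.1], [96.5, 56.5], [92.5, 73.6], [77.9, 70.1]]
B [[95.1, -2.6], [109.7, 0.9], [113.7, -16.2], [99.1, -19.6]]
```

View pics/s16.png

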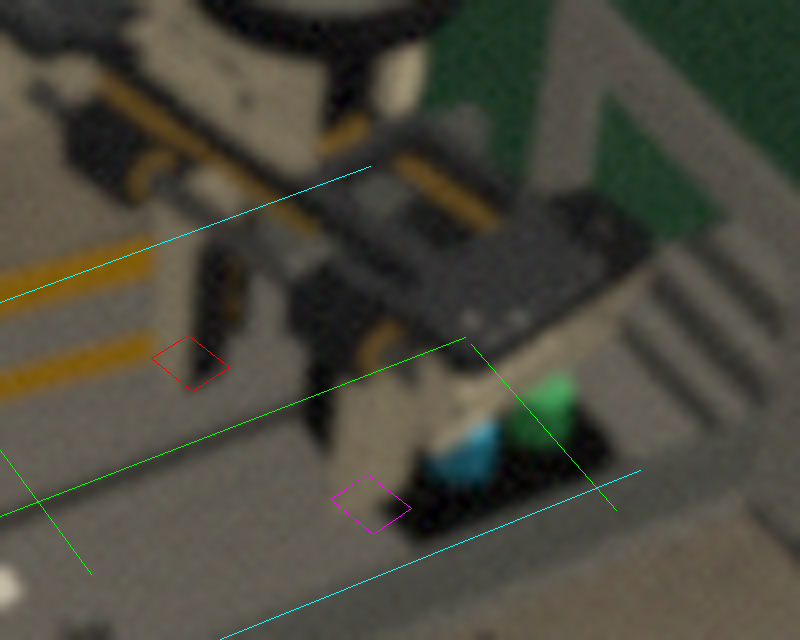

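drive_tool(moves=[0.382, -0.0015, 0, 0, 0, 0, 0, 0.382, -0.003, 0, 0, 0, 0, 0, 0.382, -0.004, 0, 0, 0, 0, 0, 0.382, -0.004, 0, 0, 0, 0, 0, 0.382, -0.004, 0, -0.006, 0, 0, 0, 0.382, -0.004, 0, -0.018, 0, 0, 0, 0.382, -0.004, 0, -0.035, 0, 0, 0, 0.382, -0.004, 0, -0.055, 0, 0, 0, 0.382, -0.004, 0, -0.08, 0, 0, 0, 0.382, -0.004, 0, -0.105, 0, 0, 0, 0.382, -0.004, 0, -0.13, 0, 0, 0, 0.382, -0.004, 0, -0.15, 0, 0, 0])

```text
t: 14.93
ee_pos: [0.5801, 0.0203, 0.3647]
orientation: [3.141, 0.0, 1.724]
contact_force: [0.7, -0.5, -0.4]
grip_width: 0.0578
```

```bash
python3 - <<'E'
from h import *
s=env.state();c=imaging.capture("scene");print(s["t"],s["contact_force"],s["ee_pos"])
overlay(c,s,"pics/s17.png",(290,450,100,240),5)
E
```

```text
14.9333 [ 0.70431129 -0.46930907 -0.373717  ] [0.58007698 0.02032576 0.36468183]
```

View pics/s17.png

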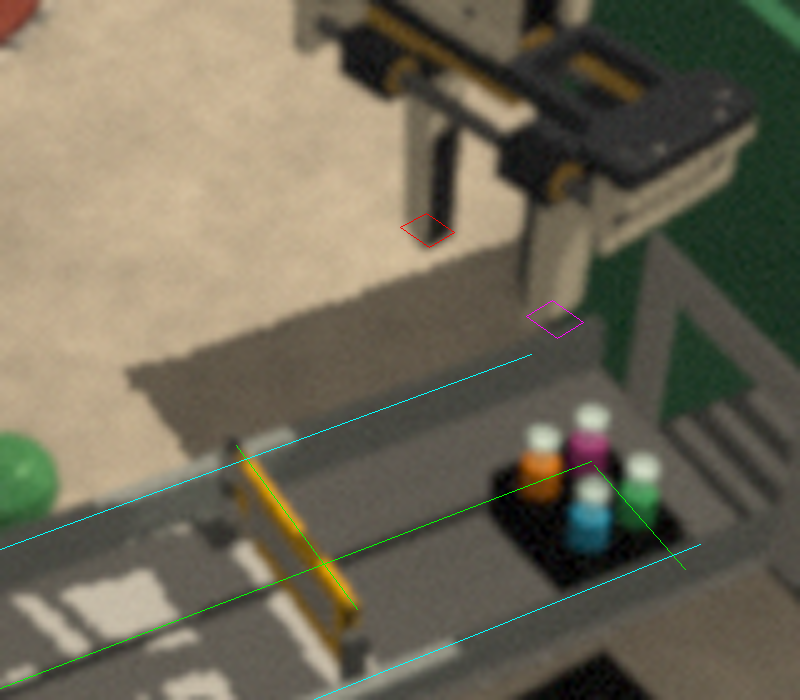

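drive_tool(moves=[0.382, -0.01, 0, 0, 0, 0, 0, 0.382, -0.03, 0, 0, 0, 0, 0, 0.382, -0.06, 0, 0, 0, 0, 0, 0.382, -0.09, 0, 0, 0, 0, 0, 0.382, -0.12, 0, 0, 0, 0, 0, 0.382, -0.15, 0, 0, 0, 0, 0, 0.382, -0.18, 0, 0, 0, 0, 0, 0.382, -0.21, 0, 0, 0, 0, 0, 0.382, -0.235, 0, 0, 0, 0, 0, 0.382, -0.25, 0, 0, 0, 0, 0, 0.382, -0.255, 0, 0, 0, 0, 0, 0.382, -0.255, 0, 0, 0, 0, 0])

```text
t: 15.98
ee_pos: [0.619, -0.2332, 0.3607]
orientation: [-3.139, -0.001, 1.722]
contact_force: [0.3, 0.2, -0.6]
grip_width: 0.0574
```

```bash
python3 - <<'E'
from h import *
s=env.state();print(s["t"],s["contact_force"],s["ee_pos"])
overlay(imaging.capture("scene"),s,"pics/s18.png",(360,450,160,230),8)
cv2.imwrite("pics/t18.png",cv2.resize(imaging.capture("top")["color"][135:225,210:350,::-1],None,fx=5.7,fy=5.7,interpolation=cv2.INTER_CUBIC))
E
```

```text
15.9833 [ 0.33962809  0.18169539 -0.56237748] [ 0.61901238 -0.23320056  0.36065605]
```

View pics/s18.png

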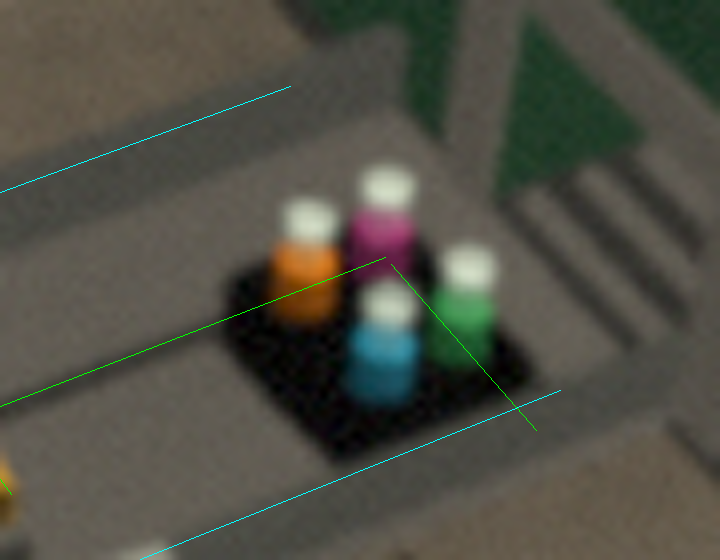

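View pics/t18.png

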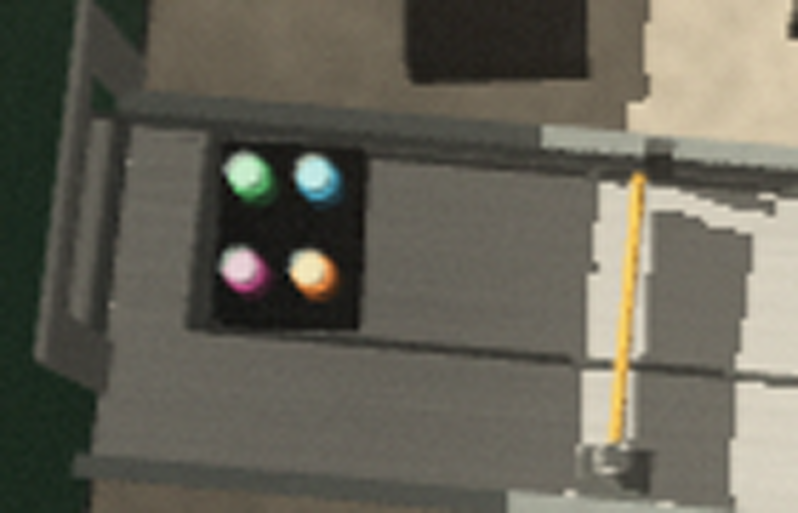

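```bash
python3 -c "
from bench import env
print(env.finish_job(), env.state()['t'])"
```

```text
the job is handed in; nothing more can be done
the job is handed in; nothing more can be done
```

The rack is home against the stop bar with all four vials upright in their wells, and the gate has sprung shut behind it. I handed the job in at about 16 s, against the 42 s limit.

- **The push:** One finger swung the gate open in the bay left of the lane while the other pushed the rack from behind. I turned and closed the gripper as the rack advanced, so the first finger kept holding the gate. The fingers could not span the starting gap, so the rack slid about 25 mm before the gate began to open. The gate was about 80° open by the time the rack's front reached the gate line.
- **Home check:** The push force rose to about 14 N while the fingertip moved only about 0.3 mm. By my estimate the rack's rear face stood about 115 mm past the gate line, against 114 mm nominal.
- **Letting go:** I backed the pushing finger off and then raised both fingers straight up. That let the gate shut with the rack clear of its swing.
- **Final pictures:** The top view shows no visible gap between rack and stop bar. The scene view just after lifting shows the gate back on the gate line, and I saw no gate contact with the rack or vials in any picture. I did not measure the bystander objects again, but nothing went near them.
- **Disagreement:** The two cameras differed by about 5 mm across the lane. I checked the fingertips in the scene view, shifted my estimate 4 mm from the top camera's fit, and it matched from then on.

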